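Load, close and seam-scan a shielded card case

ROBOT

A 7-joint arm with a two-finger parallel gripper is mounted at the origin on the work surface. World frame = base frame: x ahead of the robot, y to its left, z up, the work surface at z = 0. Lengths are in m, angles in degrees, forces in N, time in s.
With the tool pointing down it reaches from about 0.425 to 0.875 m from the base axis. Payload 4.7 kg.
Tool frame: the origin (TCP) lies at the very end of the fingers, on their centre line; the grasp point (between the pads) lies 19 mm behind it; x points along the fingers, z is the direction in which the jaws open and shut, and the axes are right-handed (so a half turn about x gives the same grasp; the last joint's range is limited). The gripper opens to 87 mm and grips with 3 to 60 N. Pads are 19 mm wide; open, the fingers measure 117 mm over their backs; the gripper's body (75 mm by 190 mm) begins 51 mm behind the grasp point.
Start: joints at [64.693, 18.392, -4.016, 83.108, 1.295, 78.541, -3.26], TCP at [0.286, -0.584, 0.183] pointing down, gripper open.
Joint ranges: [-163.93, 163.93], [-17.29, 119.83], [-79.2, 71.16], [3.27, 140.29], [-89.18, 269.18], [5.43, 117.66], [-154.24, 154.24]. Speed limits (degrees/s): [147.25, 147.25, 180, 180, 180, 180, 180].

INTERFACE

Orientations are given as [roll, pitch, yaw] about the fixed x, y, z axes, in that order (R = Rz(yaw) Ry(pitch) Rx(roll)).
In Python, from cell import env gives the robot as it stands. The module is installed in compiled form; this text tells all that it offers.
- The arm moves only by the tool drive_tool, never from a script. Its argument "increments" is a list of rows, each a list of 2 entries, a list of its own where there are three numbers: the shift along the tool's x, y, z scaled (see below), then the turn, a rotation vector about the tool's x, y, z scaled (see below). In form: [[[dx, dy, dz], [wx, wy, wz]], ...]. A call has 1 to 10 rows; each row shifts and turns the commanded pose from where the row before left it, along the tool's axes as they then stand; what a row does not reach is not made up. The controller multiplies each number of a shift by 0.04 m and each number of a turn by 120 degrees. A row lasts 1/10 s, in which the tool goes at most 50 mm and 8.59 degrees, less where a joint would pass 70% of its speed; a pose out of reach is approached as far as the arm can. A call with a number of a shift or a turn outside -1 to 1 is refused whole. A call with a gripper value outside its range is refused whole. "hand" is the gripper's target within -1 to 1 (fully open at 1, half-way at 0, shut at -1), set as the call begins (left out, the last holds). The fingers move at their own pace and stop on an object; "squeeze" is the grip in N (left out, the last holds). Time passes only in rows, so rows that do not move let the fingers close. It gives the time, the measured TCP pose, the force and the opening at its end, in the units of the state.
- env.get_obs(): the state, without advancing time (a new reading comes with each control period).
- env.read_camera(name): name is "scene" or "top" or "wrist"; returns a dict with "frame" (400x640x3 uint8, red, green, blue), "fx", "fy", "cx", "cy" (pixels), "R" (3x3) and "t" (3): a world point X has camera coordinates R X + t. Camera axes: x right, y down, z forward; pixel columns grow to the right and rows downward; lengths in m; the calibration is good to about 2 mm. A picture is of the moment at which its call begins. There is no depth.
- env.sign_off(): hands the job in, once; it reports no verdict.
The state is a dict: "time_s": time; "qpos": joint angles; "joint_velocities": joint speeds; "effort": joint torques, N m; "tool_pos": TCP position; "tool_rot": TCP orientation; "force": force on the tool from outside, world axes, zero at the start; "wrist_torque": the same for the moment, N m; "grip_width": finger opening in m.
Only numpy, scipy, OpenCV 4.12 (cv2) and the standard library are available. Lean on these libraries where they do the work, as an engineer would, in place of code of your own. Each camera call takes 0.05 s, during which the arm holds its last target.

TASK

Slide every circuit card up out of the slotted rack, stand each fully down in a slot of its own in the open metal case, and then set the loose lid flush into the case's rim. Then take the hand probe from its stand and, keeping it roughly upright, scan the lid's seam with it: move the tip along the gap between lid and rim at about 3 cm/s, just above the gap or barely touching and without leaning on it, from the front right corner along the front to the front left corner and on along the left side to the back left corner (left and right as seen from the robot, front being the side nearest it). Finally put the probe back upright in its stand, with the lid still flush, and leave everything else on the bench alone.

Things in the scene. Friction and masses are not known exactly. Their poses are not given: they have to be found in the camera images.
- case: Open-topped metal box fixed to the table, 152 x 216 x 102 (x, y, z). Origin: centre of underside; front (-x, four brass connectors) towards the robot, y to its left. Inner floor 6 up, inside 108 x 172. Three card slots for cards standing in the x-z plane, at y = -48, 0, 48: 12 wide gaps between guide blocks, 34 high over the floor, at 42 to 54 either side of the middle. Seated cards clear the lid.
- case_mouth (a point): Centre of the recess for the lid around the case's mouth, on the level of its ledge (96 above the case's underside), axes as the case's. The recess is 124 (x) x 188 (y) and 6 deep, so the lid has 3 play all round; ledge 8 wide. The flange round it is 14 wide, its top at 102. In place, the lid's underside is on the ledge and its top flush with the flange.
- lid: Loose metal lid 118 (x) x 182 (y) x 6 thick, 0.2 to 0.4 kg, lying right way up on the table. Origin: centre of its underside. A black bar handle runs along its y over the centre: 90 long, 14 wide (x), from 30 to 42 above the underside, on posts at y = +-38; pinch it across x. Fits either way round. It may be knocked aside.
- rack: Grey slotted rack, fixed, 130 (x) x 200 (y) x 52 high, with four slots 45 apart along y (9 wide gaps between guide blocks 44 high); cards stand in it with their lower edge on its 8 high base. Origin: centre of the underside. It stands on one side of the case and the lid on the other; they swap from start to start.
- stand: Square dark steel holder, fixed, base 76 x 76, block 60 x 60, 66 high, with a vertical 17 x 17 square hole 60 deep in the middle of its top. Origin: centre of the underside, on the hole's axis.
- probe: Hand probe, 0.09 kg: steel shaft 10 across and 60 long, tapering to 6 across in the last 6 at the tip, then a round black handle 22 across from 60 to 145 above the tip. Origin: centre of the tip's end; z along the probe towards the handle. It hangs upright in the stand, the handle's shoulder on the stand's top, the tip 6 above the table.
- card0: Plug-in circuit card (2 or 3 of the 4 are present): board 100 (x) x 68 high (z) x 6 thick (y) with a black grip bar along its top edge, 70 (x) x 12 thick (y), from 68 to 84 above the lower edge; 0.1 kg. Origin: centre of the lower edge. z up, x along the card. Symmetric: may be seated either way round. Starts in a rack slot; pinch the bar across y and slide it straight up.
- card1: Plug-in circuit card (2 or 3 of the 4 are present): board 100 (x) x 68 high (z) x 6 thick (y) with a black grip bar along its top edge, 70 (x) x 12 thick (y), from 68 to 84 above the lower edge; 0.1 kg. Origin: centre of the lower edge. z up, x along the card. Symmetric: may be seated either way round. Starts in a rack slot; pinch the bar across y and slide it straight up.
- card2: Plug-in circuit card (2 or 3 of the 4 are present): board 100 (x) x 68 high (z) x 6 thick (y) with a black grip bar along its top edge, 70 (x) x 12 thick (y), from 68 to 84 above the lower edge; 0.1 kg. Origin: centre of the lower edge. z up, x along the card. Symmetric: may be seated either way round. Starts in a rack slot; pinch the bar across y and slide it straight up.
- card3: Plug-in circuit card (2 or 3 of the 4 are present): board 100 (x) x 68 high (z) x 6 thick (y) with a black grip bar along its top edge, 70 (x) x 12 thick (y), from 68 to 84 above the lower edge; 0.1 kg. Origin: centre of the lower edge. z up, x along the card. Symmetric: may be seated either way round. Starts in a rack slot; pinch the bar across y and slide it straight up.
- seam0 (a point): Point on the seam (the narrow gap between lid and flange, in the plane of their top faces), number 0 of 8: 0 to 4 run along the front from the right-hand to the left-hand corner seen from the robot, 46 apart; 5 to 7 on along the left side to the far corner, 40 apart.
- seam1 (a point): Point on the seam (the narrow gap between lid and flange, in the plane of their top faces), number 1 of 8: 0 to 4 run along the front from the right-hand to the left-hand corner seen from the robot, 46 apart; 5 to 7 on along the left side to the far corner, 40 apart.
- seam2 (a point): Point on the seam (the narrow gap between lid and flange, in the plane of their top faces), number 2 of 8: 0 to 4 run along the front from the right-hand to the left-hand corner seen from the robot, 46 apart; 5 to 7 on along the left side to the far corner, 40 apart.
- seam3 (a point): Point on the seam (the narrow gap between lid and flange, in the plane of their top faces), number 3 of 8: 0 to 4 run along the front from the right-hand to the left-hand corner seen from the robot, 46 apart; 5 to 7 on along the left side to the far corner, 40 apart.
- seam4 (a point): Point on the seam (the narrow gap between lid and flange, in the plane of their top faces), number 4 of 8: 0 to 4 run along the front from the right-hand to the left-hand corner seen from the robot, 46 apart; 5 to 7 on along the left side to the far corner, 40 apart.
- seam5 (a point): Point on the seam (the narrow gap between lid and flange, in the plane of their top faces), number 5 of 8: 0 to 4 run along the front from the right-hand to the left-hand corner seen from the robot, 46 apart; 5 to 7 on along the left side to the far corner, 40 apart.
- seam6 (a point): Point on the seam (the narrow gap between lid and flange, in the plane of their top faces), number 6 of 8: 0 to 4 run along the front from the right-hand to the left-hand corner seen from the robot, 46 apart; 5 to 7 on along the left side to the far corner, 40 apart.
- seam7 (a point): Point on the seam (the narrow gap between lid and flange, in the plane of their top faces), number 7 of 8: 0 to 4 run along the front from the right-hand to the left-hand corner seen from the robot, 46 apart; 5 to 7 on along the left side to the far corner, 40 apart.
- multimeter: Bystander: black multimeter 160 x 78 x 36 lying flat on the far side. Leave alone.
- mug: Bystander: white mug, 76 across, 90 high. Leave alone.
- spool: Bystander: flat-lying filament spool 120 across, 48 high. Leave alone.
- screwdriver: Bystander: screwdriver 200 long lying on the table. Leave alone.
- wrench: Bystander: wrench 180 long lying on the table. Leave alone.
- jar: Bystander: small closed jar 56 across, 70 high. Leave alone.

How it is judged:
By the outcome, as a careful person would: the job done as asked, in the order asked, and still so for the second after the job is handed in, with the robot touching nothing.
Of card0, card1, card2, card3 only 2 to 3 are there at a start; the rules pass over those that are not, and their reading is None.
At some moment in a run one of lid may be knocked a few centimetres aside while the robot is not near it.
It also fails if it takes over 208 s, if anything falls off the work surface, if the arm or the gripper's body presses on something with over 40 N, if the wrist force passes 120 N, or if a joint passes its speed limit or range.

## Working session

There is one attempt and no reset: what is moved stays moved. The work goes in short steps, Python scripts to look and compute and a tool call to move; the robot and the scene stay as the last step left them, time stands still between calls to the robot, and variables do not carry over. Pictures are saved under pics/ and viewed, and the job is handed in when it is done.

Besides the shell and the picture viewer there is one more tool, called after "Request:" as name(argument=value, ...), one argument or row to a line, values as JSON. drive_tool: Moves the arm, as the interface text tells. Shifts and turns lie within -1 to 1; 1 stands for 0.04 m of shift or 120 degrees of turn. Its arguments: {"type":"object","properties":{"increments":{"type":"array"},"hand":{"type":"number"},"squeeze":{"type":"number"}},"required":["increments"]}

```bash
mkdir -p pics; ls; python3 - <<'E'
from cell import env
import cv2
o=env.get_obs()
for k,v in o.items(): print(k,v)
for n in ["scene","top","wrist"]:
    c=env.read_camera(n); cv2.imwrite(f"pics/{n}0.png",c["frame"][:,:,::-1]); print(n,c["fx"],c["cx"],c["cy"],c["R"],c["t"])
E
```

```text
pics
time_s 0.0
qpos [64.69367357 18.43949763 -4.01576768 83.1751191   1.29485905 78.54018565
 -3.26084557]
joint_velocities [ 0.06490055  0.0323304  -0.03536065  0.02522109 -0.06083247 -0.00308665
  0.12475114]
effort [ 3.82304770e-04 -4.91292250e+01 -4.04002592e-01 -3.12534928e+01
 -6.42914884e-02  4.38415934e-02  1.69747864e-04]
tool_pos [ 0.2857825  -0.58310557  0.18205475]
tool_rot [-177.1141168    89.89029476  119.00131454]
force [-0.14900557 -0.11902935  0.10910992]
wrist_torque [ 0.03872892  0.00633896 -0.01420701]
grip_width 0.08711293957751239
scene 413.5758288207737 314.88289993439224 202.72920801664634 [[-0.80903241  0.58763027 -0.01253891]
 [ 0.39464345  0.52727712 -0.75248614]
 [-0.43557215 -0.61373407 -0.65848872]] [ 0.43888248 -0.14609482  1.32567155]
top 452.7049531019544 316.79299772296196 195.84837284627508 [[ 0.09163401 -0.99578356  0.00427836]
 [-0.97514482 -0.09060352 -0.2021969 ]
 [ 0.20173199  0.01435609 -0.97933554]] [-0.05349571  0.54086359  1.31736551]
wrist 284.4797540047974 322.3069438897132 198.39674798339317 [[ 0.43993404 -0.89802696 -0.00237115]
 [-0.85899987 -0.4215821   0.2904957 ]
 [-0.2618726  -0.12576213 -0.95687336]] [-0.65024865 -0.03534178  0.39136204]
```

View pics/scene0.png

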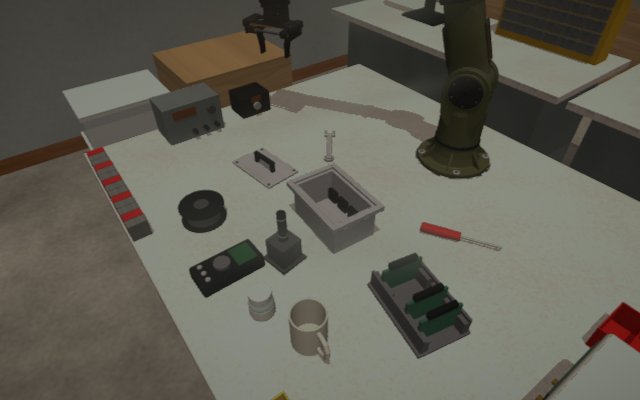

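View pics/top0.png

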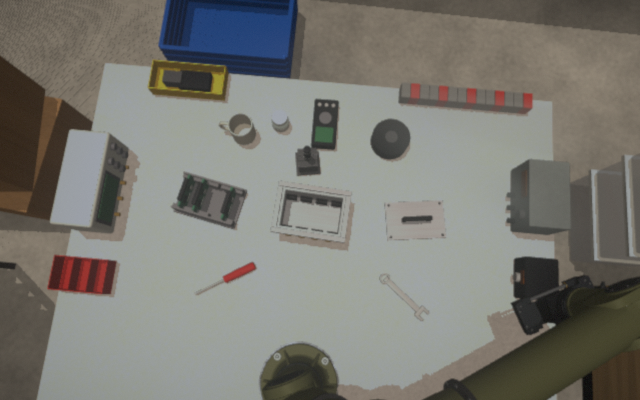

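View pics/wrist0.png

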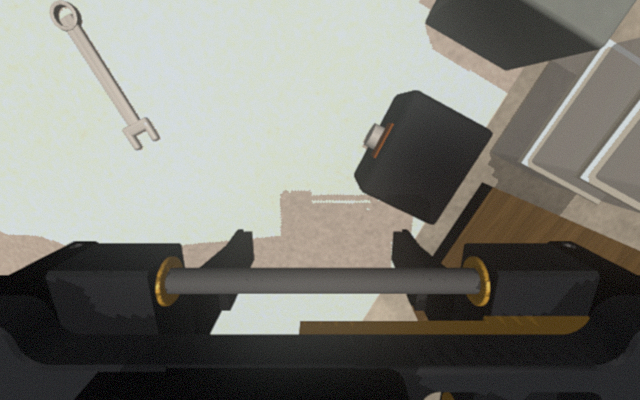

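```bash
cat > h.py <<'E'
import numpy as np, cv2
from cell import env
from scipy.spatial.transform import Rotation as Rot
def ray(c,u,v):
    d=np.array([(u-c["cx"])/c["fx"],(v-c["cy"])/c["fy"],1.]); R=np.array(c["R"]); return -R.T@c["t"], R.T@d
def onz(c,u,v,z):
    o,d=ray(c,u,v); return o+d*(z-o[2])/d[2]
def proj(c,X):
    p=np.array(c["R"])@np.array(X)+c["t"]; return np.array([c["fx"]*p[0]/p[2]+c["cx"],c["fy"]*p[1]/p[2]+c["cy"]])
def cam(n): 
    return env.read_camera(n)
def crop(f,x0,y0,x1,y1,s,name):
    cv2.imwrite(name,cv2.resize(f[y0:y1,x0:x1,::-1],None,fx=s,fy=s,interpolation=cv2.INTER_CUBIC))
E
python3 - <<'E'
from h import *
c=cam("top")
crop(c["frame"],165,165,365,255,4,"pics/t1.png")
crop(c["frame"],270,120,460,255,4,"pics/t2.png")
c=cam("scene")
crop(c["frame"],220,120,480,360,3,"pics/s1.png")
E
```

```text
(no output)
```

View pics/t1.png

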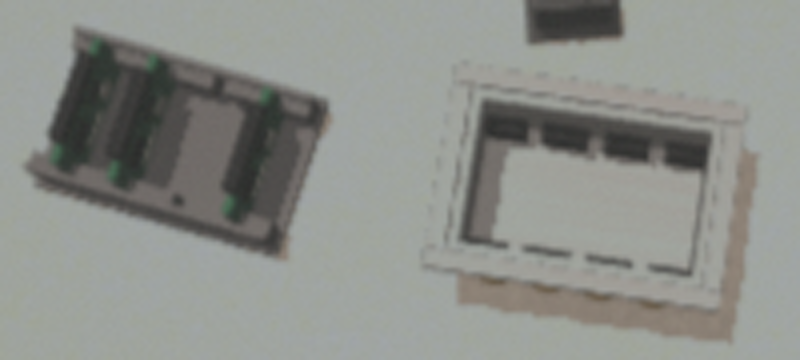

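View pics/t2.png

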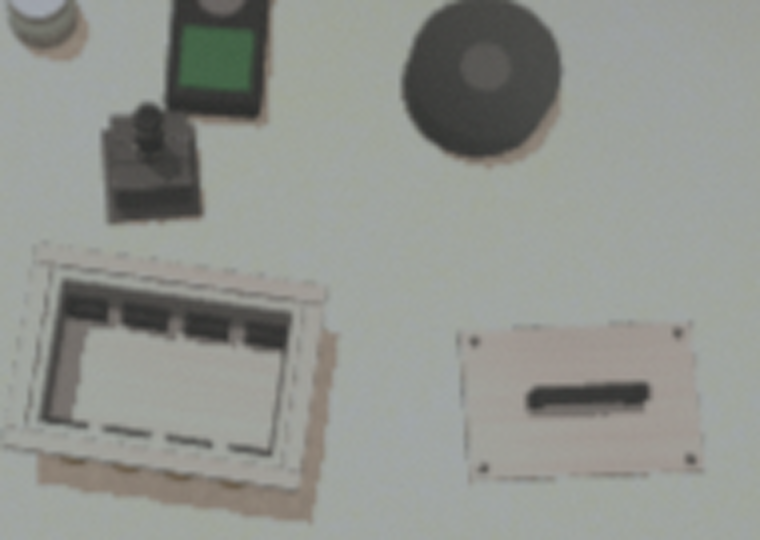

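View pics/s1.png

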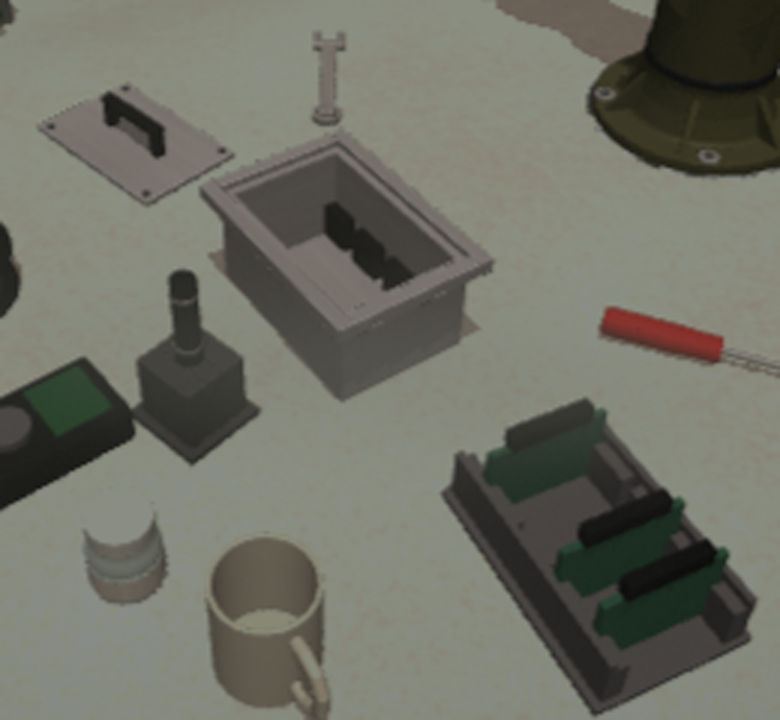

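```bash
python3 - <<'E'
from h import *
c=cam("top"); s=cam("scene")
def P(c,lst,z,off,sc):
    return np.array([onz(c,off[0]+u/sc-.375,off[1]+v/sc-.375,z) for u,v in lst])
T2=((270,120),4); T1=((165,165),4); S1=((220,120),3)
def rep(n,p):
    print(n,"mean",p.mean(0).round(4)); print(p.round(4).tolist()); 
    d=np.linalg.norm(p-np.roll(p,-1,0),axis=1); print(" sides",d.round(4), "ang",[round(float(np.degrees(np.arctan2(*(q[1::-1])))),1) for q in np.roll(p,-1,0)-p])
rep("case top",P(c,[(38,245),(328,288),(300,488),(2,445)],.102,*T2))
rep("case scene",P(s,[(200,188),(342,132),(494,263),(345,333)],.102,*S1))
rep("lid top",P(c,[(462,330),(693,320),(702,472),(474,482)],.006,*T2))
rep("lid handle top",P(c,[(527,394),(650,389)],.042,*T2))
rep("rack top",P(c,[(78,28),(328,100),(285,258),(28,160)],.052,*T1))
rep("stand base",P(c,[(103,128),(0,0),(0,0),(108,222)],.0,*T2))
rep("stand block top",P(c,[(110,115),(188,112),(195,180),(112,188)],.066,*T2))
rep("probe top",P(c,[(148,110),(148,110)],.151,*T2))
rep("probe top s",P(s,[(182,277),(182,277)],.151,*S1))
rep("stand top s",P(s,[(190,326),(245,360),(193,405),(137,365)],.066,*S1))
rep("bars top cam",P(c,[(85,95),(138,105),(255,150)],.092,*T1))
rep("bars scene",P(s,[(549,422),(625,515),(667,567)],.092,*S1))
w=cam("wrist"); o=env.get_obs()
C=-np.array(w["R"]).T@w["t"]; print("wristcam",C)
Rt=Rot.from_euler("xyz",o["tool_rot"],degrees=True).as_matrix()
print("tool R",Rt.round(3),"cam in tool",(Rt.T@(C-o["tool_pos"])).round(4)); print((Rt.T@np.array(w["R"]).T).round(3))
E
```

```text
case top mean [0.4878 0.0075 0.102 ]
[[0.5685, 0.1105, 0.102], [0.5559, -0.1047, 0.102], [0.4078, -0.0959, 0.102], [0.4189, 0.1202, 0.102]]
 sides [0.2156 0.1484 0.2164 0.1499] ang [-93.3, 176.6, 87.1, -3.7]
case scene mean [0.4922 0.0135 0.102 ]
[[0.5614, -0.0982, 0.102], [0.4125, -0.0894, 0.102], [0.4252, 0.1253, 0.102], [0.5699, 0.1162, 0.102]]
 sides [0.1492 0.215  0.145  0.2146] ang [176.6, 86.6, -3.6, -92.3]
lid top mean [ 0.5065 -0.3151  0.006 ]
[[0.5535, -0.218, 0.006], [0.5782, -0.3983, 0.006], [0.4591, -0.4095, 0.006], [0.4352, -0.2345, 0.006]]
 sides [0.182  0.1196 0.1766 0.1194] ang [-82.2, -174.6, 97.8, 8.0]
lid handle top mean [ 0.5075 -0.3116  0.042 ]
[[0.5013, -0.2651, 0.042], [0.5137, -0.358, 0.042]]
 sides [0.0937 0.0937] ang [-82.4, 97.6]
rack top mean [0.5057 0.3199 0.052 ]
[[0.5821, 0.4091, 0.052], [0.5437, 0.2112, 0.052], [0.4205, 0.2283, 0.052], [0.4766, 0.4311, 0.052]]
 sides [0.2016 0.1243 0.2104 0.1078] ang [-101.0, 172.1, 74.5, -11.8]
stand base mean [0.7244 0.1238 0.    ]
[[0.6934, 0.0794, 0.0], [0.794, 0.1742, 0.0], [0.794, 0.1742, 0.0], [0.6161, 0.0675, 
[... 615 characters left out ...]
, [0.686, 0.0801, 0.066], [0.6986, 0.0192, 0.066]]
 sides [0.0592 0.0599 0.0622 0.0576] ang [103.8, 14.6, -78.3, -168.4]
bars top cam mean [0.5115 0.3266 0.092 ]
[[0.5226, 0.3834, 0.092], [0.5187, 0.3434, 0.092], [0.4932, 0.253, 0.092]]
 sides [0.0402 0.0939 0.1337] ang [-95.5, -105.8, 77.3]
bars scene mean [0.517  0.3385 0.092 ]
[[0.5023, 0.2656, 0.092], [0.5198, 0.3531, 0.092], [0.5288, 0.3968, 0.092]]
 sides [0.0893 0.0446 0.1339] ang [78.7, 78.4, -101.4]
wristcam [ 0.35828316 -0.549773    0.38396492]
tool R [[-0.     0.898  0.44 ]
 [ 0.     0.44  -0.898]
 [-1.    -0.    -0.   ]] cam in tool [-0.2009  0.0797  0.0014]
[[ 0.001 -0.29   0.957]
 [-0.    -0.957 -0.29 ]
 [ 1.    -0.    -0.001]]
```

Request:
drive_tool(
  increments=[
    [[-0.15, 0.634, -0.515], [0, 0, 0]],
    [[-0.15, 0.634, -0.515], [0, 0, 0]],
    [[-0.15, 0.634, -0.515], [0, 0, 0]],
    [[-0.15, 0.634, -0.515], [0, 0, 0]],
    [[-0.15, 0.634, -0.515], [0, 0, 0]],
    [[-0.15, 0.634, -0.515], [0, 0, 0]],
    [[-0.15, 0.634, -0.515], [0, 0, 0]],
    [[-0.15, 0.634, -0.515], [0, 0, 0]],
    [[-0.15, 0.634, -0.515], [0, 0, 0]],
    [[-0.15, 0.634, -0.515], [0, 0, 0]],
  ],
  hand=-0.1,
  squeeze=15,
)

```text
time_s: 1.4
tool_pos: [0.4235, -0.2858, 0.2436]
tool_rot: [6.9, 90.0, -57.0]
force: [-0.3, -1.0, 0.9]
grip_width: 0.0392
```

Request:
drive_tool(
  increments=[
    [[-0.15, 0.634, -0.515], [0, 0, 0]],
    [[-0.15, 0.634, -0.515], [0, 0, 0]],
    [[-0.15, 0.634, -0.515], [0, 0, 0]],
    [[-0.15, 0.634, -0.515], [0, 0, 0]],
    [[-0.15, 0.634, -0.515], [0, 0, 0]],
    [[-0.15, 0.634, -0.515], [0, 0, 0]],
    [[-0.15, 0.634, -0.515], [0, 0, 0]],
    [[-0.15, 0.634, -0.515], [0, 0, 0]],
    [[-0.15, 0.634, -0.515], [0, 0, 0]],
    [[-0.15, 0.634, -0.515], [0, 0, 0]],
  ],
)

```text
time_s: 2.4
tool_pos: [0.5606, 0.0107, 0.3036]
tool_rot: [29.1, 90.0, -34.8]
force: [-0.2, -0.8, -0.4]
grip_width: 0.0391
```

Request:
drive_tool(
  increments=[
    [[0, 0, 0], [-0.07, 0, 0]],
    [[0, 0, 0], [-0.07, 0, 0]],
    [[0, 0, 0], [-0.07, 0, 0]],
    [[0, 0, 0], [-0.07, 0, 0]],
    [[0, 0, 0], [-0.07, 0, 0]],
    [[0, 0, 0], [-0.07, 0, 0]],
    [[0, 0, 0], [-0.07, 0, 0]],
    [[0, 0, 0], [-0.07, 0, 0]],
    [[0, 0, 0], [-0.07, 0, 0]],
    [[0, 0, 0], [-0.07, 0, 0]],
  ],
)

```text
time_s: 3.4
tool_pos: [0.5601, 0.0095, 0.3032]
tool_rot: [-74.4, 90.0, -53.9]
force: [-0.6, -0.1, -0.5]
grip_width: 0.0394
```

Request:
drive_tool(
  increments=[
    [[0, 0, 0], [-0.07, 0, 0]],
    [[0, 0, 0], [-0.07, 0, 0]],
    [[0, 0, 0], [-0.07, 0, 0]],
    [[0, 0, 0], [-0.07, 0, 0]],
    [[0, 0, 0], [-0.07, 0, 0]],
    [[0, 0, 0], [-0.07, 0, 0]],
    [[0, 0, 0], [-0.07, 0, 0]],
    [[0, 0, 0], [-0.07, 0, 0]],
    [[0, 0, 0], [0, 0, 0]],
  ],
)

```text
time_s: 4.3
tool_pos: [0.5601, 0.0095, 0.3032]
tool_rot: [-142.6, 90.0, -55.3]
force: [-1.4, -0.2, 0.0]
grip_width: 0.039
```

```bash
cat >> h.py <<'E'
def st():
    o=env.get_obs(); R=Rot.from_euler("xyz",o["tool_rot"],degrees=True).as_matrix()
    psi=np.degrees(np.arctan2(R[1,1],R[0,1])); 
    print("t %.1f"%o["time_s"],"tcp",np.round(o["tool_pos"],4),"psi %.2f"%psi,"tilt",np.round(R[:,0],4),"F",np.round(o["force"],1),"w %.4f"%o["grip_width"])
    return o,R,psi
def go(target,psi_t=None):
    """print shifts in tool units needed (at current orientation) and turn units"""
    o,R,psi=st(); d=R.T@(np.array(target)-o["tool_pos"]); print(" shift units(0.04):",(d/0.04).round(3), "mm",(d*1000).round(1))
    if psi_t is not None:
        a=(psi_t-psi+180)%360-180; print(" turn units x:",round(-a/120,4),"deg",round(a,2))
E
python3 - <<'E'
from h import *
st(); print(np.round(env.get_obs()["qpos"],1))
c=cam("wrist"); crop(c["frame"],0,0,640,400,1.25,"pics/w1.png")
E
```

```text
t 4.3 tcp [0.5601 0.0095 0.3032] psi 177.33 tilt [ 1.e-04 -1.e-04 -1.e+00] F [-1.4 -0.2  0. ] w 0.0390
[ 37.6   9.5 -46.9  83.3   6.9  90.2  78.4]
```

View pics/w1.png

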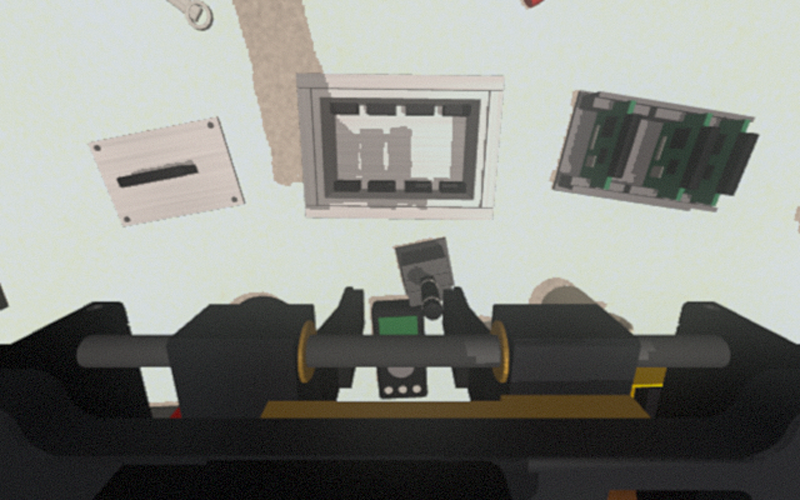

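```bash
python3 - <<'E'
from h import *
c=cam("wrist"); cv2.imwrite("pics/raw_w2.png",c["frame"][:,:,::-1]); 
crop(c["frame"],230,50,410,180,4.4,"pics/w2.png")
crop(c["frame"],435,65,615,175,4.4,"pics/w3.png")
import pickle; pickle.dump(c,open("w2.pkl","wb"))
E
```

```text
(no output)
```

View pics/w2.png

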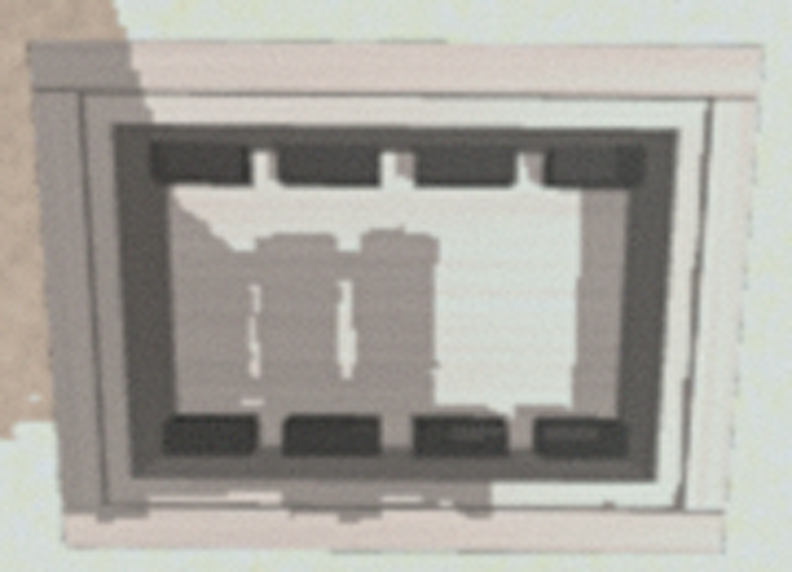

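View pics/w3.png

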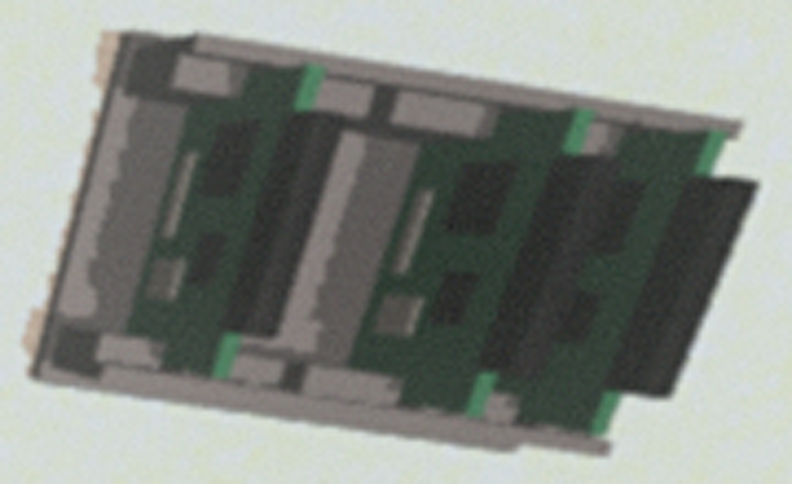

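```bash
cat >> h.py <<'E'
def W(c,lst,z,off,s): return np.array([onz(c,off[0]+(u+.5)/s-.5,off[1]+(v+.5)/s-.5,z) for u,v in lst])
def rep(n,p):
    print(n,"mean",p.mean(0).round(4)); print(p.round(4).tolist()); 
    d=np.linalg.norm(p-np.roll(p,-1,0),axis=1); print(" sides",d.round(4), "ang",[round(float(np.degrees(np.arctan2(*(q[1::-1])))),2) for q in np.roll(p,-1,0)-p])
E
python3 - <<'E'
from h import *
import pickle; c=pickle.load(open("w2.pkl","rb"))
a=((230,50),4.4); b=((435,65),4.4)
rep("case",W(c,[(28,44),(764,46),(722,551),(66,546)],.102,*a))
rep("recess",W(c,[(80,92),(712,97),(685,511),(105,507)],.102,*a))
rep("inner ledge .096",W(c,[(115,126),(680,130),(655,481),(133,477)],.096,*a))
# edge slots at floor-guide tops z=.04
for n,l in dict(A=[(312,88),(227,357)],B=[(580,132),(482,394)],C=[(712,152),(606,412)]).items(): rep(n,W(c,l,.076,*b))
E
```

```text
case mean [0.4909 0.0078 0.102 ]
[[0.4103, -0.0955, 0.102], [0.4217, 0.1196, 0.102], [0.572, 0.1107, 0.102], [0.5596, -0.1037, 0.102]]
 sides [0.2154 0.1506 0.2147 0.1495] ang [86.97, -3.41, -93.33, 176.86]
recess mean [0.491  0.0079 0.102 ]
[[0.4239, -0.0819, 0.102], [0.4347, 0.1047, 0.102], [0.5582, 0.0984, 0.102], [0.5474, -0.0894, 0.102]]
 sides [0.1869 0.1237 0.1881 0.1237] ang [86.7, -2.93, -93.29, 176.53]
inner ledge .096 mean [0.4909 0.008  0.096 ]
[[0.433, -0.0739, 0.096], [0.4427, 0.0966, 0.096], [0.5489, 0.0897, 0.096], [0.539, -0.0806, 0.096]]
 sides [0.1708 0.1064 0.1706 0.1062] ang [86.74, -3.69, -93.33, 176.41]
A mean [0.4986 0.2623 0.076 ]
[[0.4565, 0.2709, 0.076], [0.5406, 0.2536, 0.076]]
 sides [0.0858 0.0858] ang [-11.59, 168.41]
B mean [0.5159 0.3504 0.076 ]
[[0.4742, 0.3588, 0.076], [0.5576, 0.342, 0.076]]
 sides [0.0851 0.0851] ang [-11.4, 168.6]
C mean [0.5242 0.3941 0.076 ]
[[0.4825, 0.4027, 0.076], [0.5659, 0.3855, 0.076]]
 sides [0.0852 0.0852] ang [-11.6, 168.4]
```

```bash
python3 - <<'E'
from h import *
go([.4986,.2623,.13],168.5)
E
```

```text
t 4.4 tcp [0.5601 0.0095 0.3032] psi 177.11 tilt [ 1.e-04 -1.e-04 -1.e+00] F [ 0.5 -0.3 -0.1] w 0.0394
 shift units(0.04): [4.329 1.856 6.236] mm [173.2  74.2 249.4]
 turn units x: 0.0717 deg -8.61
```

Request:
drive_tool(
  increments=[
    [[0.4, 0.206, 0.693], [0, 0, 0]],
    [[0.4, 0.206, 0.693], [0, 0, 0]],
    [[0.4, 0.206, 0.693], [0, 0, 0]],
    [[0.4, 0.206, 0.693], [0, 0, 0]],
    [[0.4, 0.206, 0.693], [0, 0, 0]],
    [[0.4, 0.206, 0.693], [0, 0, 0]],
    [[0.4, 0.206, 0.693], [0, 0, 0]],
    [[0.4, 0.206, 0.693], [0, 0, 0]],
    [[0.4, 0.206, 0.693], [0, 0, 0]],
    [[0, 0, 0], [0.0715, 0, 0]],
  ],
)

```text
time_s: 5.4
tool_pos: [0.494, 0.2666, 0.1571]
tool_rot: [81.0, 89.7, 159.8]
force: [0.3, 0.6, -0.9]
grip_width: 0.039
```

Request:
drive_tool(
  increments=[
    [[0, 0, 0], [0, 0, 0]],
  ],
)

```text
time_s: 5.5
tool_pos: [0.497, 0.2631, 0.1587]
tool_rot: [128.1, 90.0, -153.2]
force: [0.6, -1.0, -0.6]
grip_width: 0.0389
```

```bash
python3 - <<'E'
from h import *
go([.4986,.2623,.065],168.5)
c=cam("wrist"); crop(c["frame"],180,50,460,260,2.8,"pics/w4.png")
print(proj(c,[.4986,.2623,.092]))
E
```

```text
t 5.5 tcp [0.497  0.2631 0.1587] psi 168.69 tilt [-7.e-04 -4.e-04 -1.e+00] F [ 0.6 -1.  -0.6] w 0.0389
 shift units(0.04): [ 2.342 -0.045 -0.011] mm [93.7 -1.8 -0.4]
 turn units x: 0.0016 deg -0.19
[323.0151414  198.32011222]
```

View pics/w4.png

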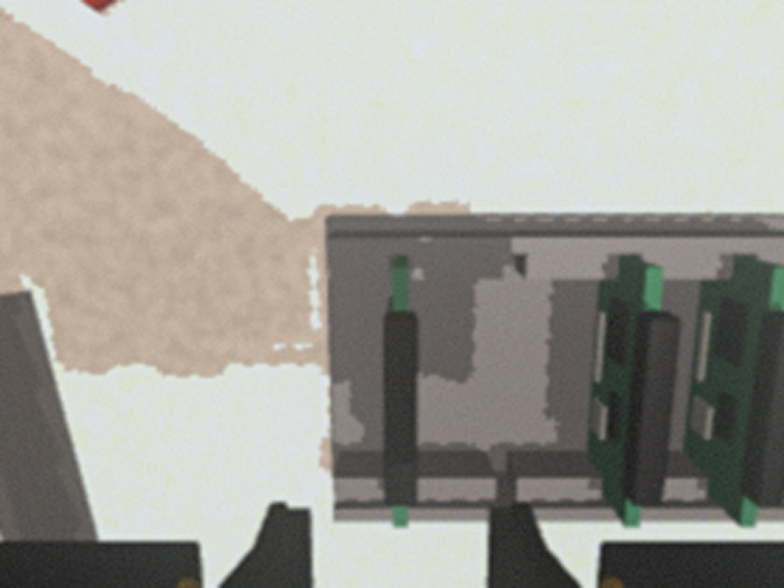

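Request:
drive_tool(
  increments=[
    [[0.5, 0, 0], [0, 0, 0]],
    [[0.5, 0, 0], [0, 0, 0]],
    [[0.5, 0, 0], [0, 0, 0]],
    [[0.4, 0, 0], [0, 0, 0]],
    [[0.3, 0, 0], [0, 0, 0]],
    [[0.1, 0, 0], [0, 0, 0]],
    [[0, 0, 0], [0, 0, 0]],
  ],
)

```text
time_s: 6.25
tool_pos: [0.4978, 0.262, 0.0669]
tool_rot: [120.1, 90.0, -161.1]
force: [0.4, -0.5, -0.3]
grip_width: 0.0392
```

Request:
drive_tool(
  increments=[
    [[0, 0, 0], [0, 0, 0]],
    [[0, 0, 0], [0, 0, 0]],
    [[0, 0, 0], [0, 0, 0]],
    [[0, 0, 0], [0, 0, 0]],
    [[0, 0, 0], [0, 0, 0]],
  ],
  hand=-1,
  squeeze=25,
)

```text
time_s: 6.75
tool_pos: [0.4979, 0.2622, 0.0673]
tool_rot: [-90.4, 90.0, -11.7]
force: [0.2, 1.1, 0.4]
grip_width: 0.0074
```

Request:
drive_tool(
  increments=[
    [[0, 0, 0], [0, 0, 0]],
    [[-0.1, 0, 0], [0, 0, 0]],
    [[-0.2, 0, 0], [0, 0, 0]],
    [[-0.2, 0, 0], [0, 0, 0]],
  ],
)

```text
time_s: 7.15
tool_pos: [0.4978, 0.2623, 0.0879]
tool_rot: [-61.5, 90.0, 17.2]
force: [-0.0, -0.3, 0.3]
grip_width: 0.0006
```

```bash
python3 - <<'E'
from h import *
st()
c=cam("wrist"); crop(c["frame"],180,50,460,260,2.8,"pics/w5.png")
c=cam("scene"); crop(c["frame"],340,180,500,360,3.3,"pics/s5.png")
E
```

```text
t 7.2 tcp [0.4978 0.2623 0.0879] psi 168.74 tilt [ 2.e-04  1.e-04 -1.e+00] F [-0.  -0.3  0.3] w 0.0006
```

View pics/w5.png

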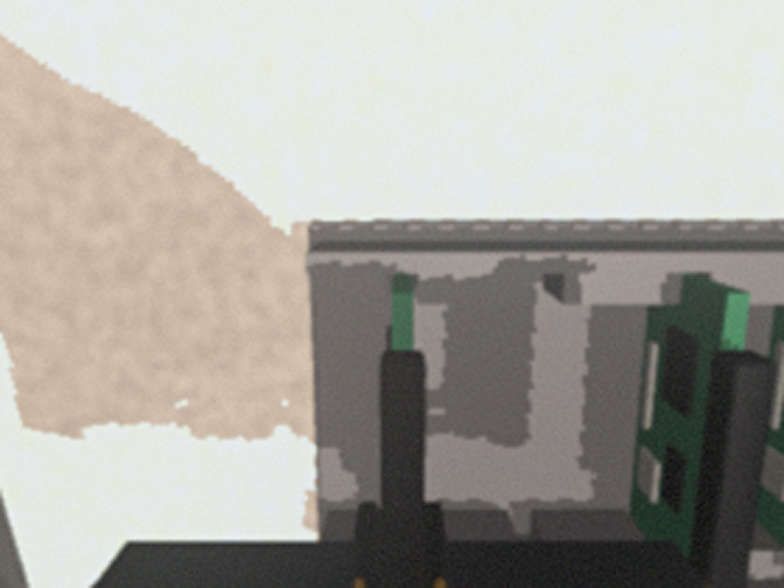

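View pics/s5.png

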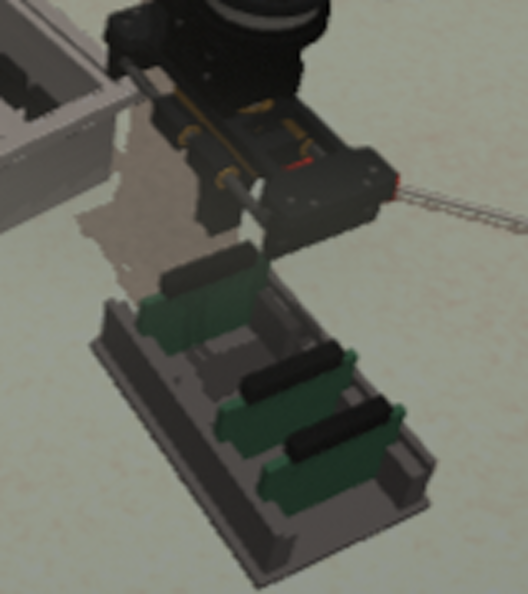

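```bash
python3 - <<'E'
from h import *
o,R,p=st()
t=o["tool_pos"]
for n in ["wrist","scene","top"]:
    c=cam(n)
    print(n,[proj(c,t+R@np.array(q)).round(1).tolist() for q in [(0,0,0),(-.019,0,0),(-.07,0,0),(-.07,0,.095),(-.07,0,-.095)]])
    f=c["frame"].copy()
    for q,col in [((0,0,0),(255,0,0)),((-.019,0,0),(0,255,0)),((-.07,0,.095),(0,0,255)),((-.07,0,-.095),(0,0,255)),((0.019,0,0),(255,255,0))]:
        u=proj(c,t+R@np.array(q)); cv2.circle(f,tuple(int(round(x)) for x in u),2,col,-1)
    if n=="wrist": crop(f,120,80,520,400,1.8,"pics/d_w.png")
    if n=="scene": crop(f,340,150,500,340,3.1,"pics/d_s.png")
    if n=="top": crop(f,150,130,330,280,4,"pics/d_t.png")
E
```

```text
t 7.2 tcp [0.4988 0.2629 0.0889] psi 168.73 tilt [ 2.7e-03  9.0e-04 -1.0e+00] F [ 0.8 -0.5  0.1] w 0.0006
wrist [[323.8, 221.5], [323.9, 231.6], [324.5, 270.7], [506.8, 270.7], [142.2, 270.8]]
scene [[402.7, 259.8], [403.9, 253.8], [407.1, 237.0], [436.0, 269.8], [382.4, 208.8]]
top [[225.5, 200.1], [224.2, 198.9], [220.7, 195.4], [188.6, 185.9], [253.0, 204.9]]
```

View pics/d_w.png

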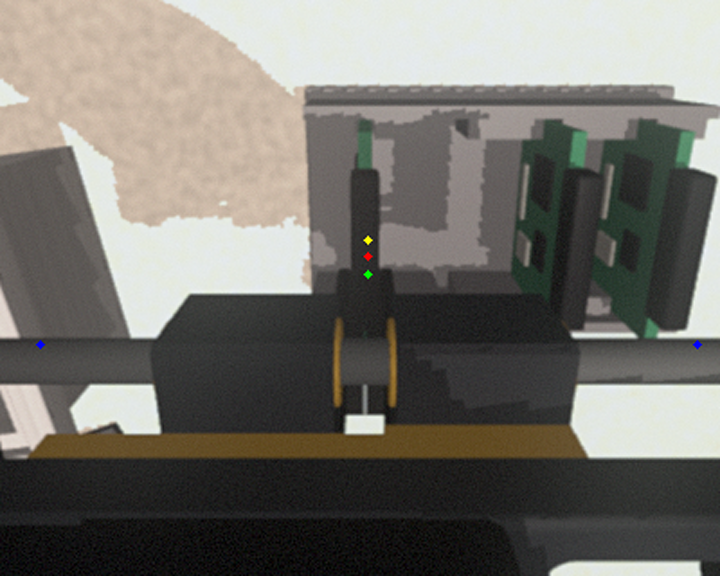

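View pics/d_s.png

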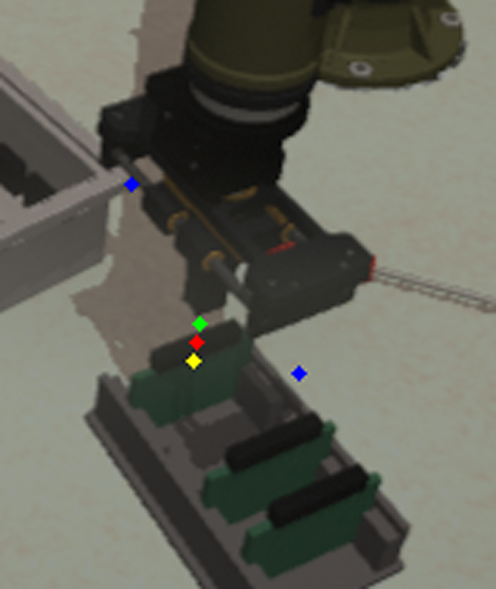

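View pics/d_t.png

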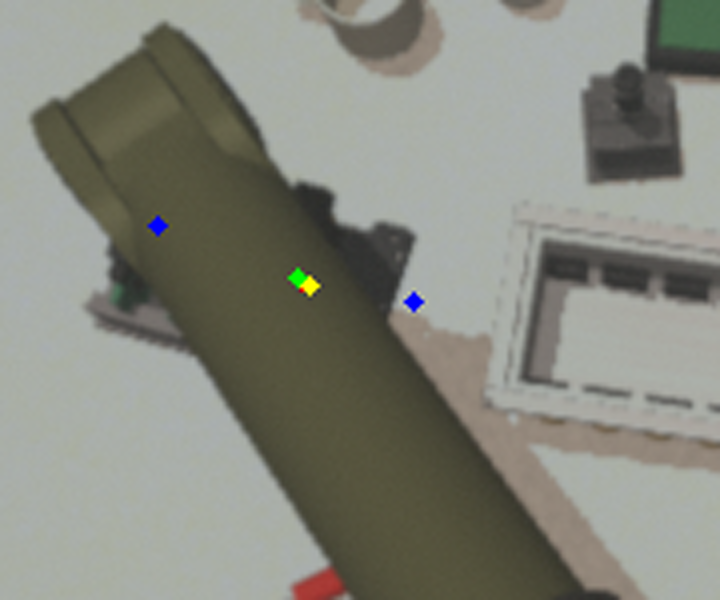

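```bash
python3 - <<'E'
from h import *
c=cam("wrist"); crop(c["frame"],260,180,390,300,6,"pics/e_w.png")
c=cam("scene"); crop(c["frame"],375,190,455,270,7.5,"pics/e_s.png")
st()
E
```

```text
t 7.5 tcp [0.4976 0.262  0.0868] psi 168.74 tilt [-4.e-04 -4.e-04 -1.e+00] F [ 0.2  0.9 -0.3] w 0.0003
```

View pics/e_w.png

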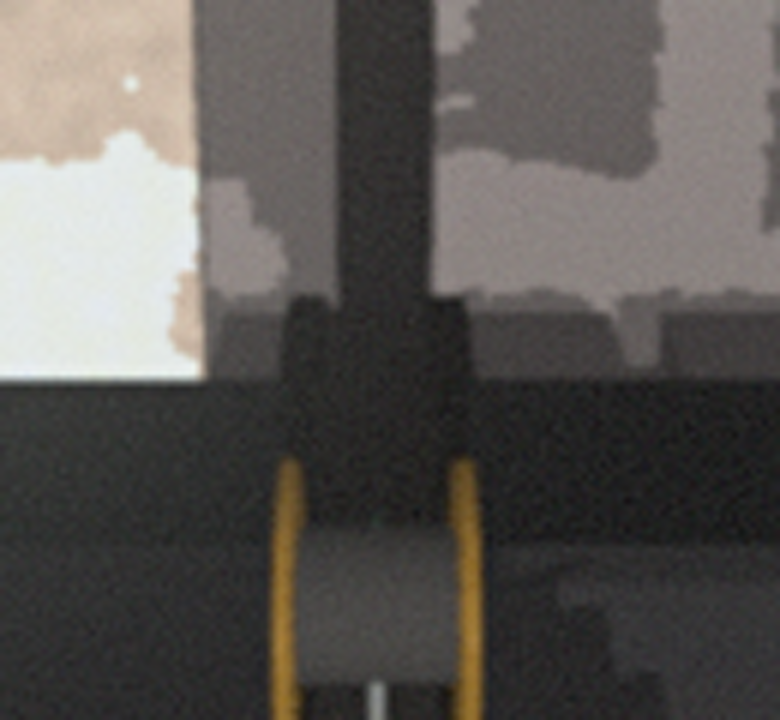

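View pics/e_s.png

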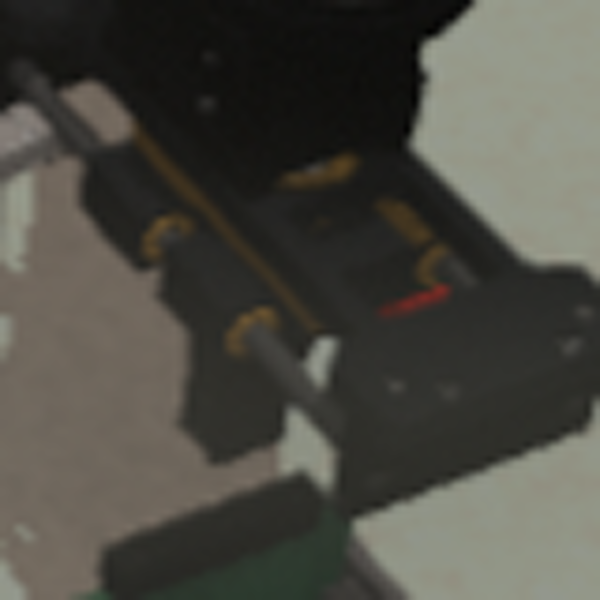

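```bash
python3 - <<'E'
from h import *
from scipy.optimize import least_squares
o,R,p=st(); t=o["tool_pos"]; w=cam("wrist"); s=cam("scene")
def f(q):
    d,e,g=q
    return np.r_[proj(w,t+R@np.array([-d,e+.0095,g]))-[324.1,229.6], proj(s,t+R@np.array([-d,e,g]))-[406,249.3]]
r=least_squares(f,[0,0,0],x_scale=.01); print(r.x,r.fun)
for g in [.0]: pass
E
```

```text
t 7.5 tcp [0.4976 0.262  0.0868] psi 168.74 tilt [-4.e-04 -4.e-04 -1.e+00] F [ 0.2  0.9 -0.3] w 0.0003
[ 0.03627621 -0.00055251  0.0002261 ] [ 0.35590731 -0.26043073 -1.23904261 -0.73003218]
```

Request:
drive_tool(
  increments=[
    [[0, 0, 0], [0, 0, 0]],
    [[0, 0, 0], [0, 0, 0]],
    [[0, 0, 0], [0, 0, 0]],
    [[0, 0, 0], [0, 0, 0]],
    [[0.2, 0, 0], [0, 0, 0]],
    [[0.4, 0, 0], [0, 0, 0]],
    [[0.4, 0, 0], [0, 0, 0]],
    [[0.3, 0, 0], [0, 0, 0]],
    [[0.1, 0, 0], [0, 0, 0]],
    [[0, 0, 0], [0, 0, 0]],
  ],
  hand=-0.1,
)

```text
time_s: 8.6
tool_pos: [0.497, 0.262, 0.03]
tool_rot: [113.7, 89.9, -167.5]
force: [0.3, -0.9, 0.1]
grip_width: 0.0391
```

Request:
drive_tool(
  increments=[
    [[0, 0, 0], [0, 0, 0]],
    [[0, 0, 0], [0, 0, 0]],
    [[0, 0, 0], [0, 0, 0]],
    [[0, 0, 0], [0, 0, 0]],
    [[0, 0, 0], [0, 0, 0]],
    [[0, 0, 0], [0, 0, 0]],
  ],
  hand=-1,
)

```text
time_s: 9.2
tool_pos: [0.4981, 0.2623, 0.0315]
tool_rot: [-69.6, 90.0, 9.1]
force: [0.1, -0.7, 2.3]
grip_width: 0.0119
```

```bash
python3 - <<'E'
from h import *
st()
c=cam("scene"); crop(c["frame"],340,180,500,360,3.3,"pics/s6.png")
E
```

```text
t 9.2 tcp [0.4981 0.2623 0.0315] psi 168.73 tilt [ 7.e-04  1.e-04 -1.e+00] F [ 0.1 -0.7  2.3] w 0.0119
```

View pics/s6.png

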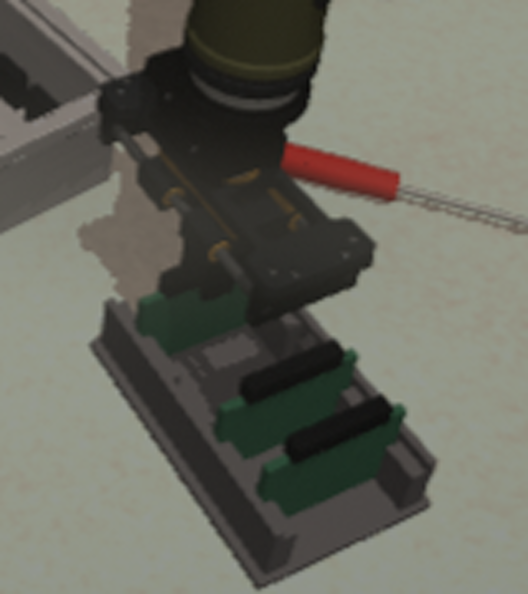

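Request:
drive_tool(
  increments=[
    [[-0.2, 0, 0], [0, 0, 0]],
    [[-0.4, 0, 0], [0, 0, 0]],
    [[-0.6, 0, 0], [0, 0, 0]],
    [[-0.6, 0, 0], [0, 0, 0]],
    [[-0.6, 0, 0], [0, 0, 0]],
    [[-0.5, 0, 0], [0, 0, 0]],
    [[-0.2, 0, 0], [0, 0, 0]],
    [[0, 0, 0], [0, 0, 0]],
  ],
)

```text
time_s: 10.05
tool_pos: [0.4985, 0.2627, 0.1568]
tool_rot: [-66.8, 89.8, 12.0]
force: [0.1, -0.0, -0.2]
grip_width: 0.0119
```

```bash
python3 - <<'E'
from h import *
go([.4883,-.0400,.155],176.75)
c=cam("wrist"); crop(c["frame"],200,80,440,240,3.3,"pics/w7.png")
E
```

```text
t 10.1 tcp [0.4985 0.2627 0.1568] psi 168.73 tilt [ 2.7e-03  6.0e-04 -1.0e+00] F [ 0.1 -0.  -0.2] w 0.0119
 shift units(0.04): [ 0.04  -1.228 -7.471] mm [   1.6  -49.1 -298.8]
 turn units x: -0.0668 deg 8.02
```

View pics/w7.png

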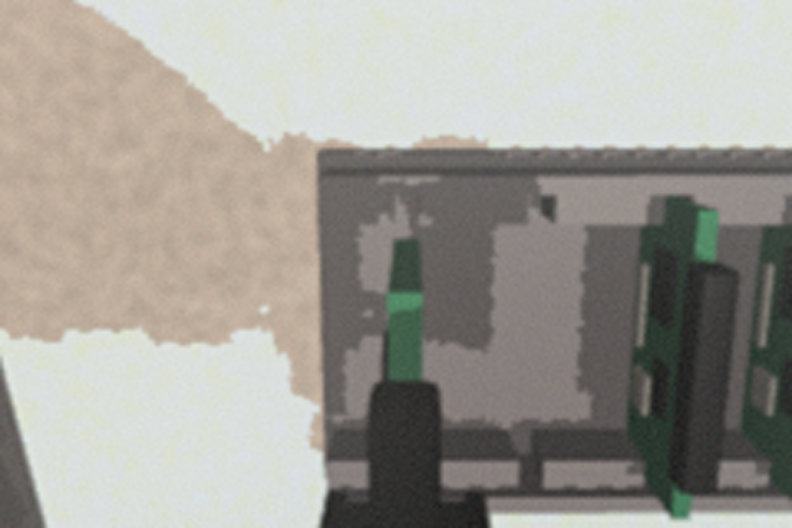

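Request:
drive_tool(
  increments=[
    [[0, -0.06, -0.35], [0, 0, 0]],
    [[0, -0.14, -0.85], [0, 0, 0]],
    [[0, -0.14, -0.85], [0, 0, 0]],
    [[0, -0.14, -0.85], [0, 0, 0]],
    [[0, -0.14, -0.85], [0, 0, 0]],
    [[0, -0.14, -0.85], [0, 0, 0]],
    [[0, -0.14, -0.85], [0, 0, 0]],
    [[0, -0.14, -0.85], [0, 0, 0]],
    [[0, -0.14, -0.85], [0, 0, 0]],
    [[0, -0.05, -0.32], [0, 0, 0]],
  ],
)

```text
time_s: 11.1
tool_pos: [0.4862, -0.0447, 0.1537]
tool_rot: [120.4, 89.8, -161.2]
force: [-0.1, -0.1, -1.0]
grip_width: 0.0119
```

Request:
drive_tool(
  increments=[
    [[0, 0, 0], [-0.067, 0, 0]],
    [[0, 0, 0], [0, 0, 0]],
    [[0, 0, 0], [0, 0, 0]],
  ],
)

```text
time_s: 11.4
tool_pos: [0.4873, -0.0393, 0.1546]
tool_rot: [60.4, 89.9, 147.1]
force: [-0.1, 0.4, -0.7]
grip_width: 0.0118
```

```bash
python3 - <<'E'
from h import *
go([.4883,-.0400,.03],176.75)
c=cam("wrist"); crop(c["frame"],200,60,440,240,3.3,"pics/w8.png")
for p in [(.4883+ -.045*0.998,-.04+.045*.0567,.04)]: print(proj(c,p))
E
```

```text
t 11.4 tcp [ 0.4873 -0.0393  0.1546] psi 176.69 tilt [-1.e-03  7.e-04 -1.e+00] F [-0.1  0.4 -0.7] w 0.0118
 shift units(0.04): [ 3.114 -0.03  -0.018] mm [124.6  -1.2  -0.7]
 turn units x: -0.0005 deg 0.06
[322.6805136  146.13903473]
```

View pics/w8.png

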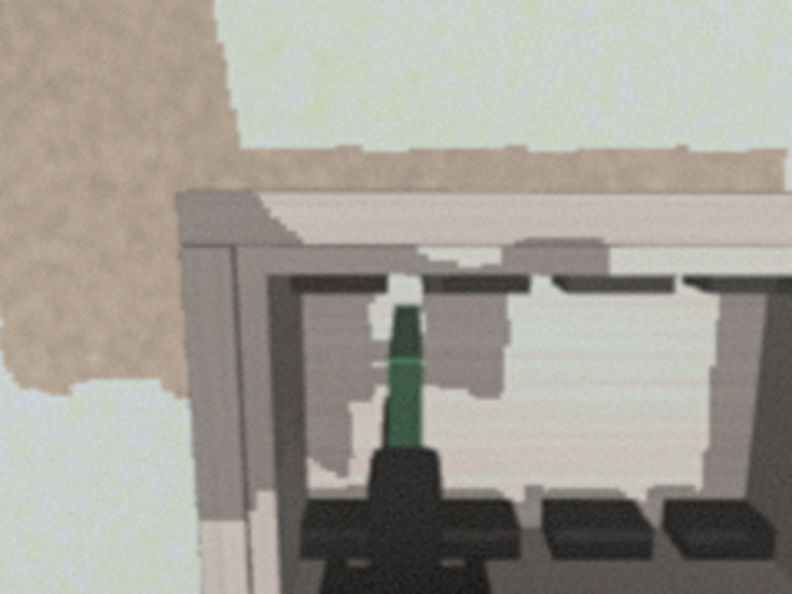

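Request:
drive_tool(
  increments=[
    [[0.2, -0.03, -0.01], [0, 0, 0]],
    [[0.4, 0, 0], [0, 0, 0]],
    [[0.45, 0, 0], [0, 0, 0]],
    [[0.4, 0, 0], [0, 0, 0]],
    [[0.4, 0, 0], [0, 0, 0]],
    [[0.4, 0, 0], [0, 0, 0]],
    [[0.3, 0, 0], [0, 0, 0]],
    [[0.25, 0, 0], [0, 0, 0]],
    [[0.2, 0, 0], [0, 0, 0]],
  ],
)

```text
time_s: 12.35
tool_pos: [0.4887, -0.0407, 0.0343]
tool_rot: [69.0, 90.0, 155.8]
force: [-0.6, 0.4, -0.9]
grip_width: 0.0118
```

Request:
drive_tool(
  increments=[
    [[0.05, 0, 0], [0, 0, 0]],
    [[0.05, 0, 0], [0, 0, 0]],
    [[0.03, 0, 0], [0, 0, 0]],
    [[0, 0, 0], [0, 0, 0]],
  ],
)

```text
time_s: 12.75
tool_pos: [0.4891, -0.041, 0.0302]
tool_rot: [-115.0, 90.0, -28.2]
force: [-0.5, 0.4, -1.3]
grip_width: 0.0118
```

Request:
drive_tool(
  increments=[
    [[0.03, 0, 0], [0, 0, 0]],
    [[0.03, 0, 0], [0, 0, 0]],
    [[0, 0, 0], [0, 0, 0]],
  ],
)

```text
time_s: 13.05
tool_pos: [0.4894, -0.041, 0.0294]
tool_rot: [-155.6, 89.9, -68.8]
force: [-5.1, 0.7, 11.6]
grip_width: 0.0118
```

```bash
python3 - <<'E'
from h import *
st()
c=cam("wrist"); crop(c["frame"],200,60,440,240,3.3,"pics/w9.png")
E
```

```text
t 13.1 tcp [ 0.4894 -0.041   0.0294] psi 176.77 tilt [ 5.0e-04 -1.2e-03 -1.0e+00] F [-5.1  0.7 11.6] w 0.0118
```

View pics/w9.png

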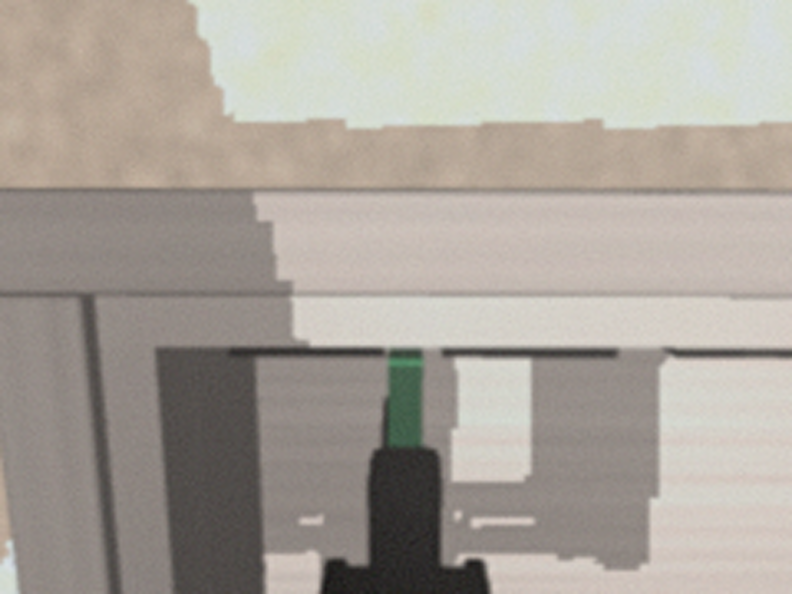

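Request:
drive_tool(
  increments=[
    [[0, 0, 0], [0, 0, 0]],
    [[0, 0, 0], [0, 0, 0]],
    [[0, 0, 0], [0, 0, 0]],
    [[-0.3, 0, 0], [0, 0, 0]],
    [[-0.6, 0, 0], [0, 0, 0]],
    [[-0.8, 0, 0], [0, 0, 0]],
    [[-0.8, 0, 0], [0, 0, 0]],
    [[-0.5, 0, 0], [0, 0, 0]],
    [[-0.2, 0, 0], [0, 0, 0]],
  ],
  hand=-0.31,
)

```text
time_s: 14.0
tool_pos: [0.4904, -0.0409, 0.1585]
tool_rot: [-105.6, 89.7, -18.8]
force: [0.0, -0.7, -0.0]
grip_width: 0.0302
```

```bash
python3 - <<'E'
from h import *
go([.5155,.3499,.095],168.7)
c=cam("wrist"); crop(c["frame"],200,60,440,240,3.3,"pics/w10.png")
E
```

```text
t 14.0 tcp [ 0.4904 -0.0409  0.1585] psi 176.79 tilt [ 0.0043 -0.0015 -1.    ] F [ 0.  -0.7 -0. ] w 0.0302
 shift units(0.04): [ 1.576 -0.072  9.793] mm [ 63.   -2.9 391.7]
 turn units x: 0.0674 deg -8.09
```

View pics/w10.png

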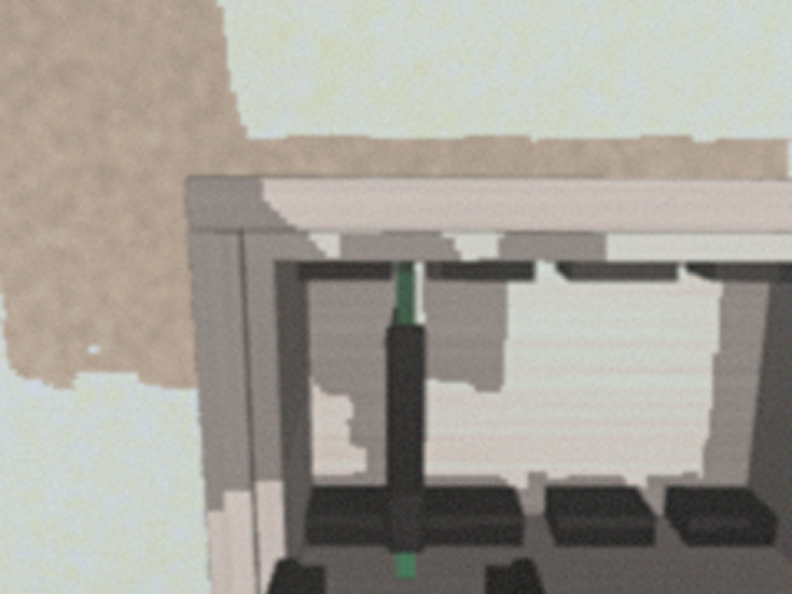

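Request:
drive_tool(
  increments=[
    [[0, 0, 0.5], [0, 0, 0]],
    [[0, 0, 1], [0, 0, 0]],
    [[0, 0, 1], [0, 0, 0]],
    [[0, 0, 1], [0, 0, 0]],
    [[0, 0, 1], [0, 0, 0]],
    [[0, 0, 1], [0, 0, 0]],
    [[0, 0, 1], [0, 0, 0]],
    [[0, 0, 1], [0, 0, 0]],
    [[0, -0.07, 1], [0, 0, 0]],
    [[0, 0, 1], [0, 0, 0]],
  ],
)

```text
time_s: 15.05
tool_pos: [0.5127, 0.3392, 0.1539]
tool_rot: [122.5, 89.9, -150.7]
force: [0.3, 0.2, 0.3]
grip_width: 0.0302
```

Request:
drive_tool(
  increments=[
    [[0, 0, 0.29], [0, 0, 0]],
    [[0, 0, 0], [0.067, 0, 0]],
    [[0, 0, 0], [0, 0, 0]],
    [[0, 0, 0], [0, 0, 0]],
  ],
)

```text
time_s: 15.45
tool_pos: [0.5137, 0.3487, 0.1547]
tool_rot: [164.1, 89.9, -117.0]
force: [0.6, 0.1, -0.1]
grip_width: 0.0301
```

```bash
python3 - <<'E'
from h import *
go([.5155,.3499,.0315],168.7)
c=cam("wrist"); crop(c["frame"],200,60,440,240,3.3,"pics/w11.png")
E
```

```text
t 15.4 tcp [0.5137 0.3487 0.1547] psi 168.86 tilt [-8.0e-04 -1.5e-03 -1.0e+00] F [ 0.6  0.1 -0.1] w 0.0301
 shift units(0.04): [ 3.081 -0.04   0.043] mm [123.2  -1.6   1.7]
 turn units x: 0.0013 deg -0.16
```

View pics/w11.png

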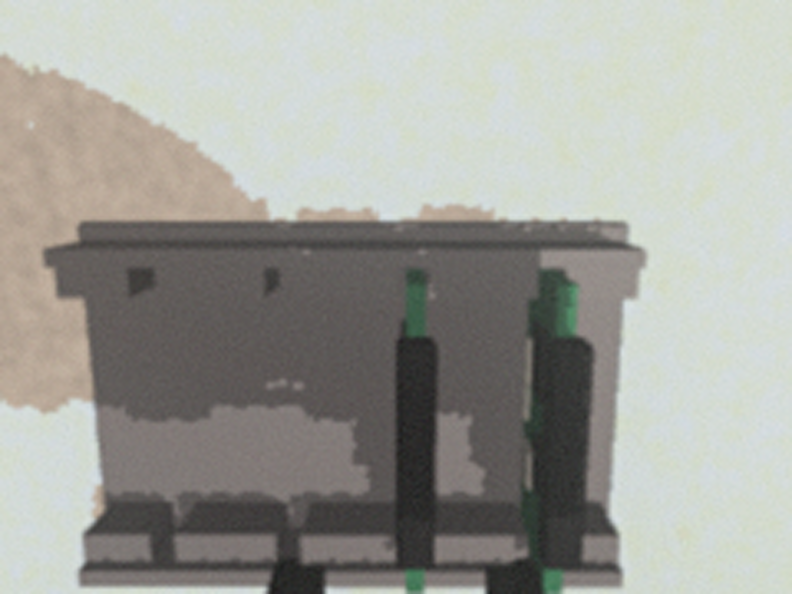

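Request:
drive_tool(
  increments=[
    [[0.2, -0.04, 0.075], [0, 0, 0]],
    [[0.5, 0, 0], [0, 0, 0]],
    [[0.6, 0, 0], [0, 0, 0]],
    [[0.6, 0, 0], [0, 0, 0]],
    [[0.5, 0, 0], [0, 0, 0]],
    [[0.4, 0, 0], [0, 0, 0]],
    [[0.2, 0, 0], [0, 0, 0]],
    [[0.08, 0, 0], [0, 0, 0]],
    [[0, 0, 0], [0, 0, 0]],
  ],
)

```text
time_s: 16.4
tool_pos: [0.516, 0.3526, 0.0324]
tool_rot: [-39.0, 90.0, 39.8]
force: [0.9, 0.6, 0.5]
grip_width: 0.0302
```

Request:
drive_tool(
  increments=[
    [[0, 0, 0], [0, 0, 0]],
    [[0, 0, 0], [0, 0, 0]],
    [[0, 0, 0], [0, 0, 0]],
    [[0, 0, 0], [0, 0, 0]],
    [[0, 0, 0], [0, 0, 0]],
  ],
  hand=-1,
)

```text
time_s: 16.9
tool_pos: [0.5162, 0.3526, 0.0329]
tool_rot: [-78.9, 90.0, -0.1]
force: [-0.1, -0.4, 3.6]
grip_width: 0.0118
```

```bash
python3 - <<'E'
from h import *
st()
E
```

```text
t 16.9 tcp [0.5162 0.3526 0.0329] psi 168.73 tilt [ 8.e-04 -0.e+00 -1.e+00] F [-0.1 -0.4  3.6] w 0.0118
```

Request:
drive_tool(
  increments=[
    [[-0.2, 0, 0], [0, 0, 0]],
    [[-0.4, 0, 0], [0, 0, 0]],
    [[-0.6, 0, 0], [0, 0, 0]],
    [[-0.6, 0, 0], [0, 0, 0]],
    [[-0.6, 0, 0], [0, 0, 0]],
    [[-0.5, 0, 0], [0, 0, 0]],
    [[-0.2, 0, 0], [0, 0, 0]],
    [[0, 0, 0], [0, 0, 0]],
  ],
)

```text
time_s: 17.7
tool_pos: [0.5164, 0.3532, 0.1581]
tool_rot: [-51.0, 89.8, 27.7]
force: [0.4, 0.8, -1.7]
grip_width: 0.0117
```

```bash
python3 - <<'E'
from h import *
go([.4910,.0075,.155],176.75)
E
```

```text
t 17.7 tcp [0.5164 0.3532 0.1581] psi 168.74 tilt [ 0.0024  0.0013 -1.    ] F [ 0.4  0.8 -1.7] w 0.0117
 shift units(0.04): [ 0.064 -1.065 -8.601] mm [   2.6  -42.6 -344. ]
 turn units x: -0.0668 deg 8.01
```

Request:
drive_tool(
  increments=[
    [[0, -0.06, -0.5], [0, 0, 0]],
    [[0, -0.12, -1], [0, 0, 0]],
    [[0, -0.12, -1], [0, 0, 0]],
    [[0, -0.12, -1], [0, 0, 0]],
    [[0, -0.12, -1], [0, 0, 0]],
    [[0, -0.12, -1], [0, 0, 0]],
    [[0, -0.12, -1], [0, 0, 0]],
    [[0, -0.12, -1], [0, 0, 0]],
    [[0, -0.1, -0.7], [0, 0, 0]],
    [[0, -0.06, -0.4], [0, 0, 0]],
  ],
)

```text
time_s: 18.7
tool_pos: [0.4889, 0.0032, 0.1552]
tool_rot: [130.3, 89.9, -151.2]
force: [-0.2, 0.2, -0.4]
grip_width: 0.0118
```

Request:
drive_tool(
  increments=[
    [[0, 0, 0], [-0.067, 0, 0]],
    [[0, 0, 0], [0, 0, 0]],
    [[0, 0, 0], [0, 0, 0]],
    [[0, 0, 0], [0, 0, 0]],
  ],
)

```text
time_s: 19.1
tool_pos: [0.4899, 0.0075, 0.156]
tool_rot: [77.5, 90.0, 164.2]
force: [-0.0, 1.1, -0.8]
grip_width: 0.012
```

```bash
python3 - <<'E'
from h import *
go([.4910,.0075,.031],176.75)
c=cam("wrist"); crop(c["frame"],200,60,440,240,3.3,"pics/w12.png")
E
```

```text
t 19.1 tcp [0.4899 0.0075 0.156 ] psi 176.72 tilt [-7.e-04  2.e-04 -1.e+00] F [-0.   1.1 -0.8] w 0.0120
 shift units(0.04): [ 3.124 -0.03  -0.   ] mm [125.   -1.2  -0. ]
 turn units x: -0.0002 deg 0.03
```

View pics/w12.png

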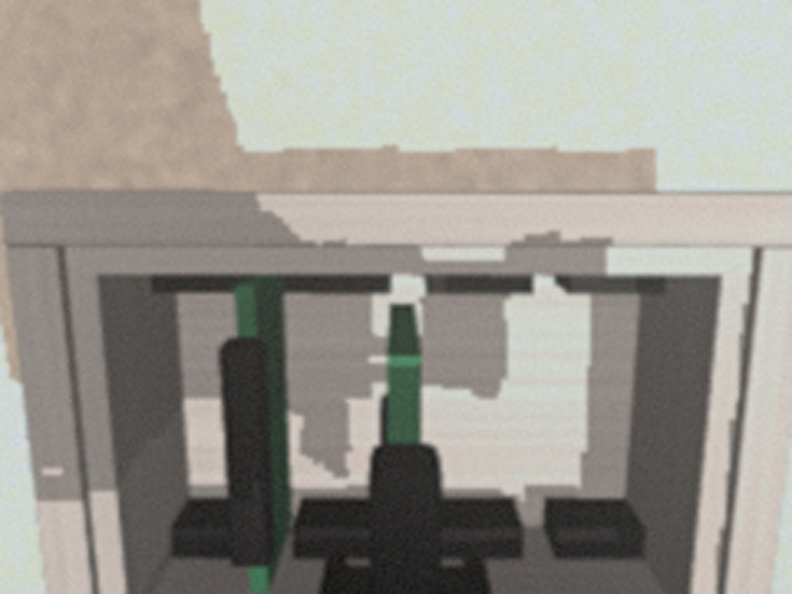

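Request:
drive_tool(
  increments=[
    [[0.2, -0.03, 0.025], [0, 0, 0]],
    [[0.4, 0, 0], [0, 0, 0]],
    [[0.45, 0, 0], [0, 0, 0]],
    [[0.4, 0, 0], [0, 0, 0]],
    [[0.4, 0, 0], [0, 0, 0]],
    [[0.4, 0, 0], [0, 0, 0]],
    [[0.3, 0, 0], [0, 0, 0]],
    [[0.25, 0, 0], [0, 0, 0]],
    [[0.2, 0, 0], [0, 0, 0]],
    [[0, 0, 0], [0, 0, 0]],
  ],
)

```text
time_s: 20.15
tool_pos: [0.4907, 0.0079, 0.0353]
tool_rot: [80.7, 89.9, 167.5]
force: [-0.9, 0.4, -1.1]
grip_width: 0.0119
```

Request:
drive_tool(
  increments=[
    [[0.05, 0, 0], [0, 0, 0]],
    [[0.05, 0, 0], [0, 0, 0]],
    [[0.04, 0, 0], [0, 0, 0]],
    [[0, 0, 0], [0, 0, 0]],
  ],
)

```text
time_s: 20.55
tool_pos: [0.4917, 0.0077, 0.0309]
tool_rot: [-111.3, 90.0, -24.5]
force: [-0.5, 0.4, -1.3]
grip_width: 0.0119
```

Request:
drive_tool(
  increments=[
    [[0.03, 0, 0], [0, 0, 0]],
    [[0, 0, 0], [0, 0, 0]],
  ],
)

```text
time_s: 20.75
tool_pos: [0.4917, 0.0078, 0.0308]
tool_rot: [-170.1, 89.9, -83.4]
force: [-3.1, 0.7, 9.0]
grip_width: 0.0119
```

Request:
drive_tool(
  increments=[
    [[0, 0, 0], [0, 0, 0]],
    [[0, 0, 0], [0, 0, 0]],
    [[0, 0, 0], [0, 0, 0]],
    [[-0.3, 0, 0], [0, 0, 0]],
    [[-0.6, 0, 0], [0, 0, 0]],
    [[-0.8, 0, 0], [0, 0, 0]],
    [[-0.8, 0, 0], [0, 0, 0]],
    [[-0.5, 0, 0], [0, 0, 0]],
    [[-0.2, 0, 0], [0, 0, 0]],
  ],
  hand=-0.31,
)

```text
time_s: 21.65
tool_pos: [0.493, 0.008, 0.1605]
tool_rot: [-101.6, 89.7, -14.9]
force: [-0.4, 0.8, 0.3]
grip_width: 0.0301
```

```bash
python3 - <<'E'
from h import *
go([.5250,.3958,.155],168.7)
E
```

```text
t 21.6 tcp [0.493  0.008  0.1605] psi 176.79 tilt [ 0.0044 -0.0012 -1.    ] F [-0.4  0.8  0.3] w 0.0301
 shift units(0.04): [ 0.13  -0.254  9.726] mm [  5.2 -10.2 389. ]
 turn units x: 0.0674 deg -8.09
```

Request:
drive_tool(
  increments=[
    [[0, 0, 0.5], [0, 0, 0]],
    [[0, 0, 1], [0, 0, 0]],
    [[0, -0.05, 1], [0, 0, 0]],
    [[0, -0.05, 1], [0, 0, 0]],
    [[0, -0.05, 1], [0, 0, 0]],
    [[0, -0.05, 1], [0, 0, 0]],
    [[0, -0.05, 1], [0, 0, 0]],
    [[0, 0, 1], [0, 0, 0]],
    [[0, 0, 1], [0, 0, 0]],
    [[0, 0, 0.8], [0, 0, 0]],
  ],
)

```text
time_s: 22.65
tool_pos: [0.5214, 0.3809, 0.1565]
tool_rot: [89.5, 89.9, 176.3]
force: [0.0, 0.0, 1.1]
grip_width: 0.03
```

Request:
drive_tool(
  increments=[
    [[0, 0, 0.45], [0, 0, 0]],
    [[0, 0, 0], [0.067, 0, 0]],
    [[0, 0, 0], [0, 0, 0]],
    [[0, 0, 0], [0, 0, 0]],
  ],
)

```text
time_s: 23.05
tool_pos: [0.5233, 0.396, 0.1569]
tool_rot: [162.4, 89.9, -118.7]
force: [0.5, 0.1, -0.8]
grip_width: 0.0296
```

```bash
python3 - <<'E'
from h import *
go([.5250,.3965,.0325],168.7)
c=cam("wrist"); crop(c["frame"],200,60,440,240,3.3,"pics/w13.png")
E
```

```text
t 23.1 tcp [0.5233 0.396  0.1569] psi 168.89 tilt [-6.0e-04 -1.1e-03 -1.0e+00] F [ 0.5  0.1 -0.8] w 0.0296
 shift units(0.04): [ 3.111 -0.04   0.025] mm [124.4  -1.6   1. ]
 turn units x: 0.0016 deg -0.19
```

View pics/w13.png

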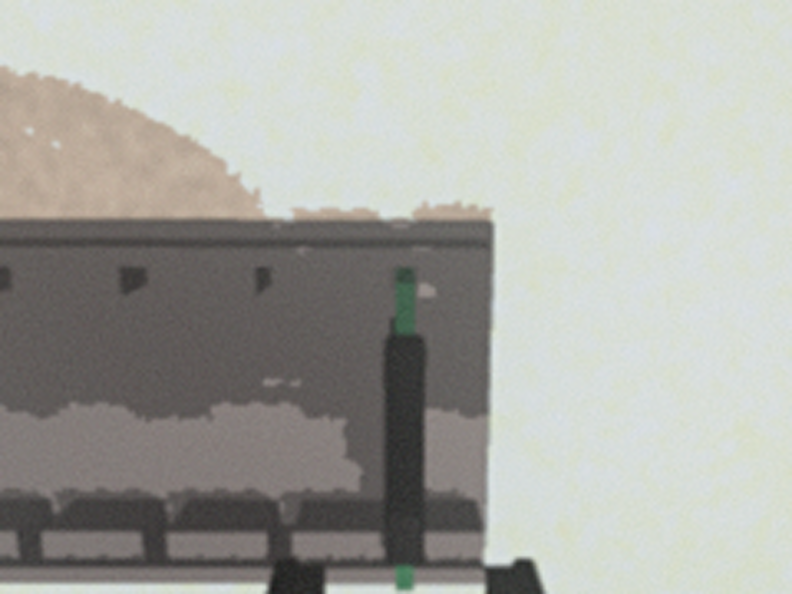

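Card C centred (bar at crop column 405, fingers' mid 405). Go down.

Request:
drive_tool(
  increments=[
    [[0.2, -0.04, 0.01], [0, 0, 0]],
    [[0.5, 0, 0], [0, 0, 0]],
    [[0.6, 0, 0], [0, 0, 0]],
    [[0.6, 0, 0], [0, 0, 0]],
    [[0.5, 0, 0], [0, 0, 0]],
    [[0.4, 0, 0], [0, 0, 0]],
    [[0.2, 0, 0], [0, 0, 0]],
    [[0.1, 0, 0], [0, 0, 0]],
    [[0, 0, 0], [0, 0, 0]],
  ],
)

```text
time_s: 24.0
tool_pos: [0.5251, 0.3967, 0.0335]
tool_rot: [1.1, 90.0, 79.8]
force: [0.6, -0.6, -0.3]
grip_width: 0.0303
```

Request:
drive_tool(
  increments=[
    [[0, 0, 0], [0, 0, 0]],
    [[0, 0, 0], [0, 0, 0]],
    [[0, 0, 0], [0, 0, 0]],
    [[0, 0, 0], [0, 0, 0]],
    [[0, 0, 0], [0, 0, 0]],
  ],
  hand=-1,
)

```text
time_s: 24.5
tool_pos: [0.5254, 0.3969, 0.0342]
tool_rot: [-68.4, 89.9, 10.3]
force: [0.4, 0.4, 2.6]
grip_width: 0.0115
```

Request:
drive_tool(
  increments=[
    [[-0.2, 0, 0], [0, 0, 0]],
    [[-0.4, 0, 0], [0, 0, 0]],
    [[-0.6, 0, 0], [0, 0, 0]],
    [[-0.6, 0, 0], [0, 0, 0]],
    [[-0.6, 0, 0], [0, 0, 0]],
    [[-0.5, 0, 0], [0, 0, 0]],
    [[-0.2, 0, 0], [0, 0, 0]],
    [[0, 0, 0], [0, 0, 0]],
  ],
)

```text
time_s: 25.3
tool_pos: [0.5255, 0.3975, 0.1594]
tool_rot: [-45.0, 89.8, 33.8]
force: [-0.2, 0.3, -1.5]
grip_width: 0.0116
```

```bash
python3 - <<'E'
from h import *
go([.4937,.0560,.155],176.75)
E
```

```text
t 25.3 tcp [0.5255 0.3975 0.1594] psi 168.74 tilt [ 0.0024  0.0016 -1.    ] F [-0.2  0.3 -1.5] w 0.0116
 shift units(0.04): [ 0.094 -0.886 -8.529] mm [   3.8  -35.5 -341.2]
 turn units x: -0.0667 deg 8.01
```

Request:
drive_tool(
  increments=[
    [[0, -0.05, -0.5], [0, 0, 0]],
    [[0, -0.1, -1], [0, 0, 0]],
    [[0, -0.1, -1], [0, 0, 0]],
    [[0, -0.1, -1], [0, 0, 0]],
    [[0, -0.1, -1], [0, 0, 0]],
    [[0, -0.1, -1], [0, 0, 0]],
    [[0, -0.1, -1], [0, 0, 0]],
    [[0, -0.1, -1], [0, 0, 0]],
    [[0, -0.1, -0.7], [0, 0, 0]],
    [[0, -0.04, -0.33], [0, 0, 0]],
  ],
)

```text
time_s: 26.3
tool_pos: [0.4922, 0.0509, 0.1564]
tool_rot: [143.8, 89.8, -137.7]
force: [0.8, -0.2, -0.7]
grip_width: 0.0118
```

Request:
drive_tool(
  increments=[
    [[0, 0, 0], [-0.067, 0, 0]],
    [[0, 0, 0], [0, 0, 0]],
    [[0, 0, 0], [0, 0, 0]],
    [[0, 0, 0], [0, 0, 0]],
  ],
)

```text
time_s: 26.7
tool_pos: [0.4929, 0.0557, 0.1572]
tool_rot: [81.5, 90.0, 168.2]
force: [-0.1, -0.1, -1.6]
grip_width: 0.0117
```

```bash
python3 - <<'E'
from h import *
go([.4937,.0560,.0322],176.75)
c=cam("wrist"); crop(c["frame"],200,60,440,240,3.3,"pics/w14.png")
E
```

```text
t 26.7 tcp [0.4929 0.0557 0.1572] psi 176.72 tilt [-7.e-04  2.e-04 -1.e+00] F [-0.1 -0.1 -1.6] w 0.0117
 shift units(0.04): [ 3.124 -0.021  0.008] mm [125.   -0.8   0.3]
 turn units x: -0.0002 deg 0.03
```

View pics/w14.png

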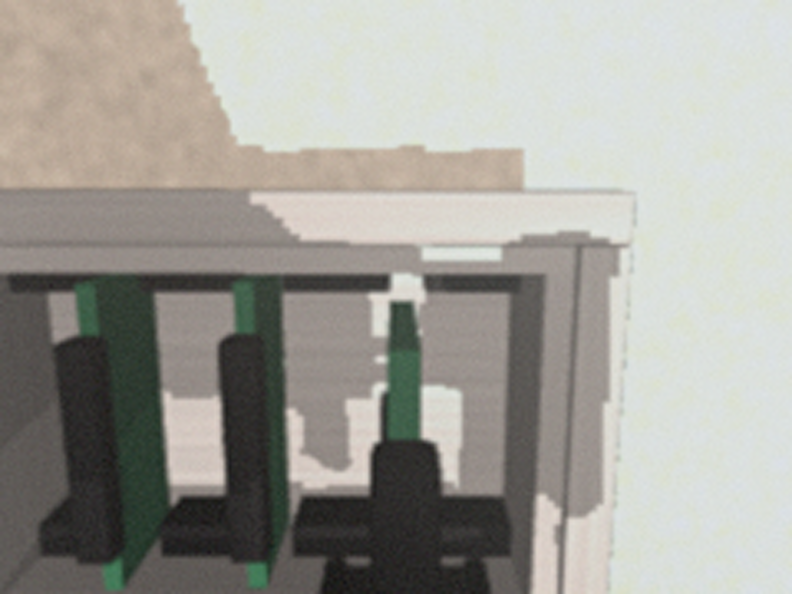

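Request:
drive_tool(
  increments=[
    [[0.2, -0.02, 0.025], [0, 0, 0]],
    [[0.4, 0, 0], [0, 0, 0]],
    [[0.45, 0, 0], [0, 0, 0]],
    [[0.4, 0, 0], [0, 0, 0]],
    [[0.4, 0, 0], [0, 0, 0]],
    [[0.4, 0, 0], [0, 0, 0]],
    [[0.3, 0, 0], [0, 0, 0]],
    [[0.25, 0, 0], [0, 0, 0]],
    [[0.2, 0, 0], [0, 0, 0]],
    [[0, 0, 0], [0, 0, 0]],
  ],
)

```text
time_s: 27.75
tool_pos: [0.4934, 0.0561, 0.0365]
tool_rot: [86.4, 89.9, 173.2]
force: [0.4, -0.7, -1.7]
grip_width: 0.0119
```

Request:
drive_tool(
  increments=[
    [[0.05, 0, 0], [0, 0, 0]],
    [[0.05, 0, 0], [0, 0, 0]],
    [[0.05, 0, 0], [0, 0, 0]],
    [[0, 0, 0], [0, 0, 0]],
  ],
)

```text
time_s: 28.15
tool_pos: [0.4947, 0.056, 0.0321]
tool_rot: [-108.2, 89.9, -21.5]
force: [-0.7, -0.8, 1.7]
grip_width: 0.0117
```

Request:
drive_tool(
  increments=[
    [[0.02, 0, 0], [0, 0, 0]],
    [[0.0, 0, 0], [0, 0, 0]],
  ],
)

```text
time_s: 28.35
tool_pos: [0.4947, 0.0561, 0.0321]
tool_rot: [-130.9, 89.9, -44.1]
force: [-2.8, -1.3, 8.7]
grip_width: 0.0117
```

Request:
drive_tool(
  increments=[
    [[0, 0, 0], [0, 0, 0]],
    [[0, 0, 0], [0, 0, 0]],
    [[0, 0, 0], [0, 0, 0]],
    [[-0.3, 0, 0], [0, 0, 0]],
    [[-0.6, 0, 0], [0, 0, 0]],
    [[-0.8, 0, 0], [0, 0, 0]],
    [[-0.8, 0, 0], [0, 0, 0]],
    [[-0.7, 0, 0], [0, 0, 0]],
    [[-0.5, 0, 0], [0, 0, 0]],
    [[-0.3, 0, 0], [0, 0, 0]],
  ],
  hand=-0.31,
)

```text
time_s: 29.35
tool_pos: [0.4951, 0.0564, 0.1933]
tool_rot: [-98.4, 89.8, -11.6]
force: [0.3, -0.3, 0.3]
grip_width: 0.0299
```

```bash
python3 - <<'E'
from h import *
go([.56,-.15,.25],98)
c=cam("wrist"); crop(c["frame"],0,0,640,400,1.25,"pics/w15.png")
E
```

```text
t 29.4 tcp [0.4951 0.0564 0.1933] psi 176.79 tilt [ 3.2e-03 -7.0e-04 -1.0e+00] F [ 0.3 -0.3  0.3] w 0.0299
 shift units(0.04): [-1.41  -1.914 -5.062] mm [ -56.4  -76.6 -202.5]
 turn units x: 0.6566 deg -78.79
```

View pics/w15.png

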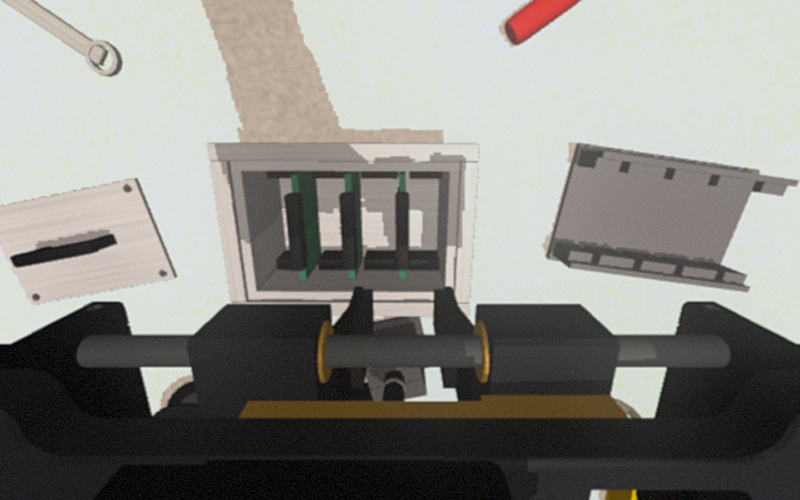

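Request:
drive_tool(
  increments=[
    [[0, -0.1, -0.6], [0, 0, 0]],
    [[0, -0.1, -1], [0, 0, 0]],
    [[0, -0.1, -1], [0, 0, 0]],
    [[0, -0.1, -1], [0, 0, 0]],
    [[0, -0.1, -1], [0, 0, 0]],
    [[0, -0.1, -1], [0, 0, 0]],
    [[0, -0.1, -1], [0, 0, 0]],
    [[0, -0.1, -1], [0, 0, 0]],
    [[0, -0.1, -1], [0, 0, 0]],
    [[0, -0.1, -1], [0, 0, 0]],
  ],
)

```text
time_s: 30.4
tool_pos: [0.5119, -0.3309, 0.1896]
tool_rot: [57.6, 89.9, 144.3]
force: [0.3, -0.2, 0.6]
grip_width: 0.0299
```

Request:
drive_tool(
  increments=[
    [[0, -0.1, -1], [0, 0, 0]],
    [[0, 0, 0], [0.07, 0, 0]],
    [[0, 0, 0], [0.07, 0, 0]],
    [[0, 0, 0], [0.07, 0, 0]],
    [[0, 0, 0], [0.07, 0, 0]],
    [[0, 0, 0], [0.07, 0, 0]],
    [[0, 0, 0], [0.07, 0, 0]],
    [[0, 0, 0], [0.07, 0, 0]],
    [[0, 0, 0], [0.07, 0, 0]],
    [[0, 0, 0], [0.07, 0, 0]],
  ],
  hand=0,
)

```text
time_s: 31.4
tool_pos: [0.5137, -0.3692, 0.1894]
tool_rot: [128.5, 89.9, 139.3]
force: [0.2, 0.1, -0.1]
grip_width: 0.0436
```

Request:
drive_tool(
  increments=[
    [[0, 0, 0], [0.026, 0, 0]],
    [[0, 0, 0], [0, 0, 0]],
    [[0, 0, 0], [0, 0, 0]],
  ],
)

```text
time_s: 31.7
tool_pos: [0.514, -0.3694, 0.19]
tool_rot: [133.0, 89.9, 141.2]
force: [0.3, 0.3, 0.5]
grip_width: 0.0433
```

```bash
python3 - <<'E'
from h import *
go([.5065,-.315,.1],98)
c=cam("wrist"); crop(c["frame"],100,0,540,250,1.8,"pics/w16.png")
import pickle; pickle.dump(c,open("w16.pkl","wb"))
E
```

```text
t 31.7 tcp [ 0.514  -0.3694  0.19  ] psi 98.15 tilt [-1.e-03  8.e-04 -1.e+00] F [0.3 0.3 0.5] w 0.0433
 shift units(0.04): [2.25 1.37 0.01] mm [90.  54.8  0.4]
 turn units x: 0.0013 deg -0.15
```

View pics/w16.png

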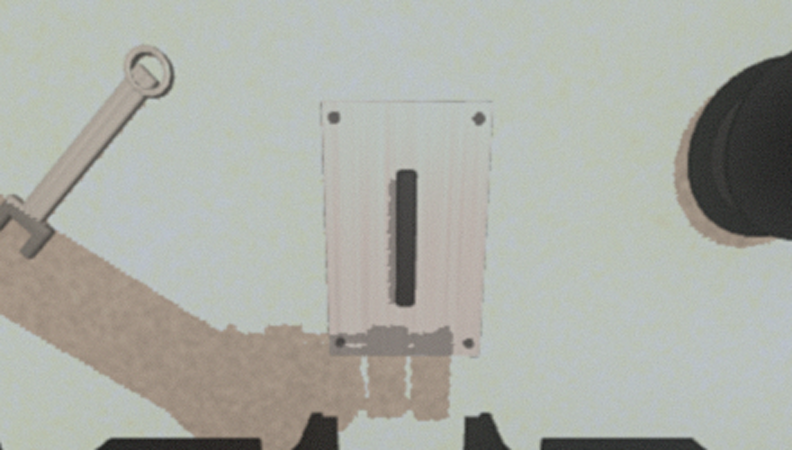

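```bash
python3 - <<'E'
from h import *
import pickle; c=pickle.load(open("w16.pkl","rb"))
rep("lid",W(c,[(320,101),(492,101),(479,356),(330,355)],.006,(100,0),1.8))
rep("screws",W(c,[(334,118),(479,118.5),(468,343),(340,342)],.006,(100,0),1.8))
rep("handle",W(c,[(406.5,169),(404.5,307)],.042,(100,0),1.8))
E
```

```text
lid mean [ 0.5095 -0.315   0.006 ]
[[0.4389, -0.2336, 0.006], [0.5551, -0.217, 0.006], [0.5799, -0.3968, 0.006], [0.4641, -0.4126, 0.006]]
 sides [0.1174 0.1815 0.1169 0.1808] ang [8.12, -82.13, -172.23, 98.02]
screws mean [ 0.5095 -0.3151  0.006 ]
[[0.4494, -0.2428, 0.006], [0.5483, -0.229, 0.006], [0.5695, -0.3877, 0.006], [0.4707, -0.401, 0.006]]
 sides [0.0998 0.16   0.0996 0.1596] ang [7.94, -82.4, -172.3, 97.67]
handle mean [ 0.5094 -0.3151  0.042 ]
[[0.5036, -0.2706, 0.042], [0.5152, -0.3596, 0.042]]
 sides [0.0897 0.0897] ang [-82.55, 97.45]
```

```bash
python3 - <<'E'
from h import *
go([.5095,-.3151,-.018],97.8)
E
```

```text
t 31.8 tcp [ 0.514  -0.3695  0.1901] psi 98.14 tilt [-7.e-04  6.e-04 -1.e+00] F [-1.  -0.4 -0.5] w 0.0439
 shift units(0.04): [5.205 1.358 0.083] mm [208.2  54.3   3.3]
 turn units x: 0.0028 deg -0.34
```

Request:
drive_tool(
  increments=[
    [[0, 0.45, 0.03], [0.003, 0, 0]],
    [[0.3, 0.45, 0.03], [0, 0, 0]],
    [[0.7, 0.46, 0.02], [0, 0, 0]],
    [[0.9, 0, 0], [0, 0, 0]],
    [[0.9, 0, 0], [0, 0, 0]],
    [[0.8, 0, 0], [0, 0, 0]],
    [[0.5, 0, 0], [0, 0, 0]],
    [[0.3, 0, 0], [0, 0, 0]],
    [[0, 0, 0], [0, 0, 0]],
    [[0, 0, 0], [0, 0, 0]],
  ],
)

```text
time_s: 32.75
tool_pos: [0.5107, -0.3152, 0.0158]
tool_rot: [-33.0, 89.9, -25.3]
force: [0.6, -0.4, -0.2]
grip_width: 0.0434
```

```bash
python3 - <<'E'
from h import *
go([.5095,-.3151,-.018],97.8)
c=cam("wrist"); crop(c["frame"],180,80,460,260,2.8,"pics/w17.png")
E
```

```text
t 32.8 tcp [ 0.5107 -0.3152  0.0158] psi 97.72 tilt [ 1.2e-03 -6.0e-04 -1.0e+00] F [ 0.6 -0.4 -0.2] w 0.0434
 shift units(0.04): [ 0.844  0.007 -0.031] mm [33.8  0.3 -1.2]
 turn units x: -0.0007 deg 0.08
```

View pics/w17.png

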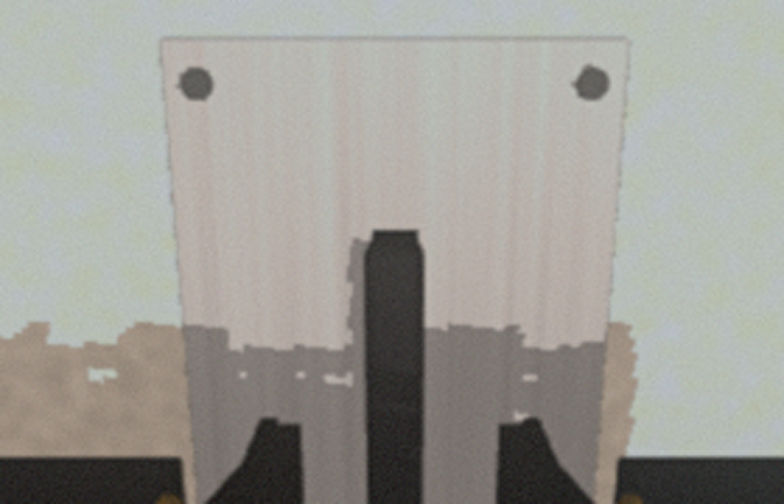

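Request:
drive_tool(
  increments=[
    [[0.3, 0, -0.03], [0, 0, 0]],
    [[0.3, 0, 0], [0, 0, 0]],
    [[0.15, 0, 0], [0, 0, 0]],
    [[0.07, 0, 0], [0, 0, 0]],
    [[0, 0, 0], [0, 0, 0]],
    [[0, 0, 0], [0, 0, 0]],
  ],
)

```text
time_s: 33.4
tool_pos: [0.509, -0.3156, -0.0179]
tool_rot: [-34.3, 90.0, -26.6]
force: [0.2, -0.2, 0.5]
grip_width: 0.0433
```

Request:
drive_tool(
  increments=[
    [[0, 0, 0], [0, 0, 0]],
    [[0, 0, 0], [0, 0, 0]],
    [[0, 0, 0], [0, 0, 0]],
    [[0, 0, 0], [0, 0, 0]],
    [[0, 0, 0], [0, 0, 0]],
    [[0, 0, 0], [0, 0, 0]],
  ],
  hand=-1,
  squeeze=40,
)

```text
time_s: 34.0
tool_pos: [0.509, -0.3156, -0.0179]
tool_rot: [-46.7, 90.0, -39.0]
force: [0.7, -0.2, 0.4]
grip_width: 0.0137
```

```bash
python3 - <<'E'
from h import *
st()
E
```

```text
t 34.0 tcp [ 0.509  -0.3156 -0.0179] psi 97.70 tilt [ 3.e-04 -2.e-04 -1.e+00] F [ 0.7 -0.2  0.4] w 0.0137
```

Request:
drive_tool(
  increments=[
    [[-0.2, 0, 0], [0, 0, 0]],
    [[-0.4, 0, 0], [0, 0, 0]],
    [[-0.6, 0, 0], [0, 0, 0]],
    [[-0.6, 0, 0], [0, 0, 0]],
    [[-0.6, 0, 0], [0, 0, 0]],
    [[-0.6, 0, 0], [0, 0, 0]],
    [[-0.4, 0, 0], [0, 0, 0]],
    [[-0.2, 0, 0], [0, 0, 0]],
    [[0, 0, 0], [0, 0, 0]],
    [[0, 0, 0], [0, 0, 0]],
  ],
)

```text
time_s: 35.0
tool_pos: [0.5081, -0.3153, 0.125]
tool_rot: [144.5, 89.9, 152.2]
force: [-0.2, -0.4, -2.3]
grip_width: 0.0139
```

```bash
python3 - <<'E'
from h import *
go([.491,.0077,.126],86.75)
c=cam("wrist"); crop(c["frame"],180,80,460,260,2.8,"pics/w18.png")
E
```

```text
t 35.0 tcp [ 0.5081 -0.3153  0.125 ] psi 97.69 tilt [-1.4e-03  7.0e-04 -1.0e+00] F [-0.2 -0.4 -2.3] w 0.0139
 shift units(0.04): [-0.018  8.059  0.656] mm [ -0.7 322.4  26.3]
 turn units x: 0.0912 deg -10.94
```

View pics/w18.png

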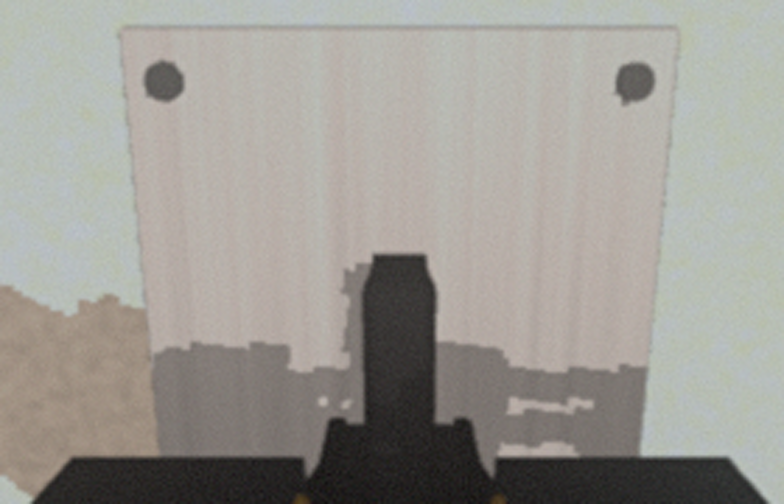

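Request:
drive_tool(
  increments=[
    [[0, 0.4, 0.03], [0, 0, 0]],
    [[0, 0.8, 0.07], [0, 0, 0]],
    [[0, 0.95, 0.08], [0, 0, 0]],
    [[0, 0.95, 0.08], [0, 0, 0]],
    [[0, 0.95, 0.08], [0, 0, 0]],
    [[0, 0.95, 0.08], [0, 0, 0]],
    [[0, 0.95, 0.08], [0, 0, 0]],
    [[0, 0.95, 0.08], [0, 0, 0]],
    [[0, 0.8, 0.06], [0, 0, 0]],
    [[0, 0.36, 0.02], [0, 0, 0]],
  ],
)

```text
time_s: 36.05
tool_pos: [0.4902, 0.0125, 0.1254]
tool_rot: [136.1, 89.9, 144.1]
force: [-0.2, -1.0, -1.7]
grip_width: 0.0139
```

Request:
drive_tool(
  increments=[
    [[0, 0, 0], [0.046, 0, 0]],
    [[0, 0, 0], [0.045, 0, 0]],
    [[0, 0, 0], [0, 0, 0]],
    [[0, 0, 0], [0, 0, 0]],
    [[0, 0, 0], [0, 0, 0]],
  ],
)

```text
time_s: 36.55
tool_pos: [0.4915, 0.0072, 0.1257]
tool_rot: [-162.0, 90.0, -165.2]
force: [-0.3, 0.4, -2.1]
grip_width: 0.0133
```

```bash
python3 - <<'E'
from h import *
go([.491,.0077,.08],86.75)
c=cam("wrist"); crop(c["frame"],150,50,500,260,2.2,"pics/w19.png")
import pickle; pickle.dump(c,open("w19.pkl","wb"))
c=cam("scene"); crop(c["frame"],260,110,420,260,3.6,"pics/s19.png")
E
```

```text
t 36.5 tcp [0.4915 0.0072 0.1257] psi 86.84 tilt [-5.e-04 -1.e-04 -1.e+00] F [-0.3  0.4 -2.1] w 0.0133
 shift units(0.04): [ 1.143  0.011 -0.014] mm [45.7  0.4 -0.6]
 turn units x: 0.0007 deg -0.09
```

View pics/w19.png

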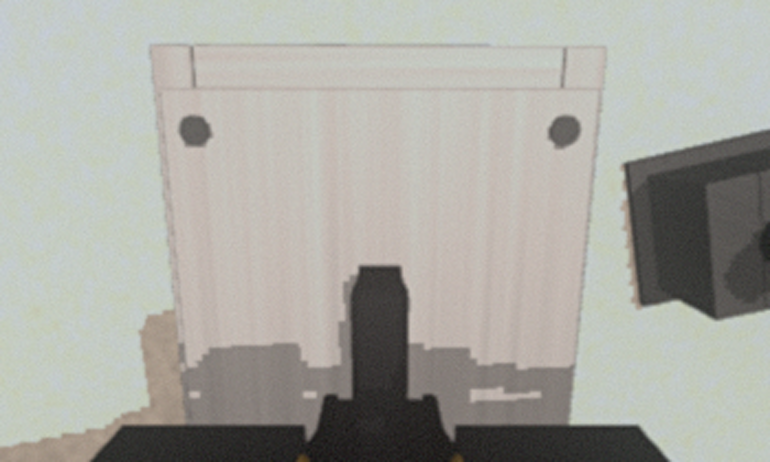

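View pics/s19.png

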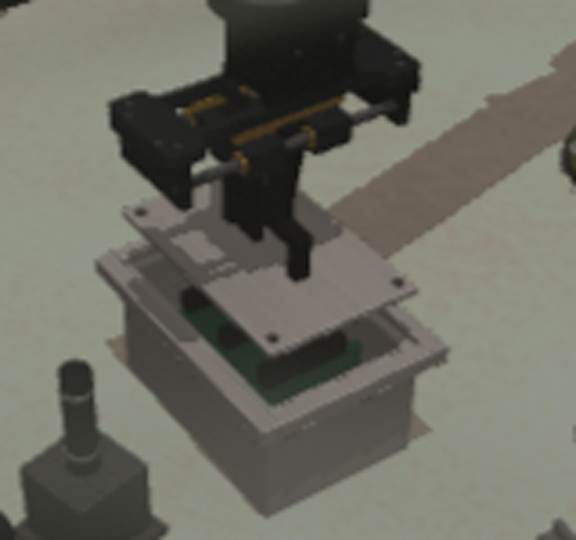

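```bash
python3 - <<'E'
from h import *
import pickle; c=pickle.load(open("w19.pkl","rb"))
a=((150,50),2.2)
rep("lid far",W(c,[(162,88),(602,88)],.1497,*a))
rep("screws",W(c,[(195,130),(564.5,130)],.1497,*a))
rep("flange far",W(c,[(151,45),(606,46)],.102,*a))
y=np.array([.0567,.9984])
o,R,p=st(); 
print("pred flange far mid",np.array([.491,.0079])+.108*y)
yl=np.array([np.cos(np.radians(p)),np.sin(np.radians(p))]); 
print("pred lid far mid from tcp",o["tool_pos"][:2]+.091*yl)
# recess side lines seen 
rep("recess lines at far",W(c,[(191,48),(565,50)],.102,*a))
E
```

```text
lid far mean [0.4977 0.0982 0.1497]
[[0.4395, 0.1014, 0.1497], [0.5559, 0.0949, 0.1497]]
 sides [0.1166 0.1166] ang [-3.19, 176.81]
screws mean [0.4965 0.0876 0.1497]
[[0.4467, 0.0904, 0.1497], [0.5463, 0.0848, 0.1497]]
 sides [0.0997 0.0997] ang [-3.18, 176.82]
flange far mean [0.4975 0.1147 0.102 ]
[[0.4225, 0.1191, 0.102], [0.5725, 0.1104, 0.102]]
 sides [0.1502 0.1502] ang [-3.31, 176.69]
t 36.6 tcp [0.4917 0.0073 0.1258] psi 86.80 tilt [-3.e-04 -0.e+00 -1.e+00] F [-0.3 -0.2 -2.2] w 0.0135
pred flange far mid [0.4971236 0.1157272]
pred lid far mid from tcp [0.49674318 0.09815451]
recess lines at far mean [0.4973 0.1137 0.102 ]
[[0.4356, 0.1174, 0.102], [0.559, 0.1099, 0.102]]
 sides [0.1237 0.1237] ang [-3.48, 176.52]
```

Request:
drive_tool(
  increments=[
    [[0.1, 0, -0.025], [0, 0, 0]],
    [[0.2, 0, 0], [0, 0, 0]],
    [[0.25, 0, 0], [0, 0, 0]],
    [[0.2, 0, 0], [0, 0, 0]],
    [[0.15, 0, 0], [0, 0, 0]],
    [[0.1, 0, 0], [0, 0, 0]],
    [[0.05, 0, 0], [0, 0, 0]],
    [[0, 0, 0], [0, 0, 0]],
    [[0, 0, 0], [0, 0, 0]],
  ],
)

```text
time_s: 37.55
tool_pos: [0.4911, 0.0075, 0.0842]
tool_rot: [-7.4, 90.0, -10.7]
force: [0.0, -1.0, -1.3]
grip_width: 0.0135
```

```bash
python3 - <<'E'
from h import *
go([.491,.0077,.078],86.75)
c=cam("wrist"); crop(c["frame"],150,20,500,260,2.2,"pics/w20.png")
E
```

```text
t 37.5 tcp [0.4911 0.0075 0.0842] psi 86.77 tilt [ 5.e-04 -1.e-04 -1.e+00] F [ 0.  -1.  -1.3] w 0.0135
 shift units(0.04): [ 0.155  0.004 -0.002] mm [ 6.2  0.2 -0.1]
 turn units x: 0.0002 deg -0.02
```

View pics/w20.png

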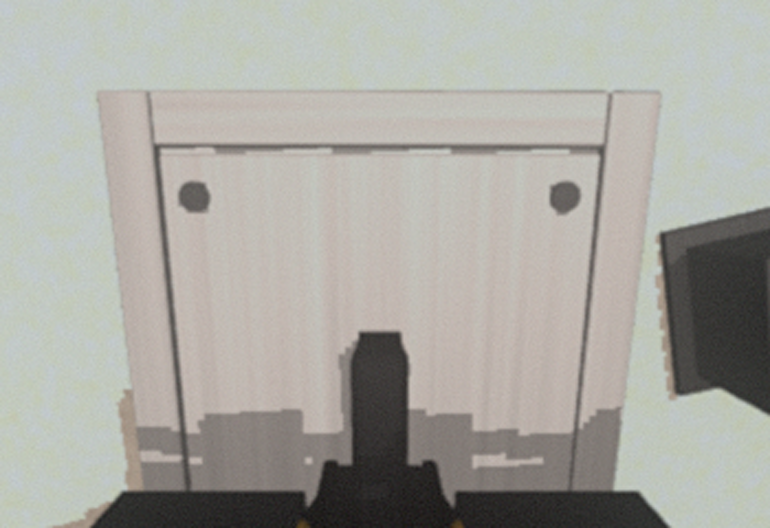

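Request:
drive_tool(
  increments=[
    [[0.05, 0, 0], [0, 0, 0]],
    [[0.05, 0, 0], [0, 0, 0]],
    [[0.04, 0, 0], [0, 0, 0]],
    [[0, 0, 0], [0, 0, 0]],
  ],
)

```text
time_s: 38.0
tool_pos: [0.4907, 0.0075, 0.0782]
tool_rot: [-158.0, 90.0, -161.2]
force: [0.8, -0.1, -2.4]
grip_width: 0.0134
```

Request:
drive_tool(
  increments=[
    [[0.02, 0, 0], [0, 0, 0]],
    [[0, 0, 0], [0, 0, 0]],
  ],
)

```text
time_s: 38.2
tool_pos: [0.4908, 0.0075, 0.0781]
tool_rot: [-101.3, 90.0, -104.5]
force: [-2.3, 0.2, 3.8]
grip_width: 0.0131
```

Request:
drive_tool(
  increments=[
    [[0, 0, 0], [0, 0, 0]],
    [[0, 0, 0], [0, 0, 0]],
    [[0, 0, 0], [0, 0, 0]],
    [[0, 0, 0], [0, 0, 0]],
    [[-0.2, 0, 0], [0, 0, 0]],
    [[-0.5, 0, 0], [0, 0, 0]],
    [[-0.8, 0, 0], [0, 0, 0]],
    [[-0.8, 0, 0], [0, 0, 0]],
    [[-0.5, 0, 0], [0, 0, 0]],
    [[-0.2, 0, 0], [0, 0, 0]],
  ],
  hand=0,
  squeeze=25,
)

```text
time_s: 39.2
tool_pos: [0.4923, 0.0077, 0.2004]
tool_rot: [-7.0, 89.7, -10.3]
force: [-0.0, -0.1, -0.1]
grip_width: 0.0438
```

```bash
python3 - <<'E'
from h import *
st(); print(np.round(env.get_obs()["qpos"],1))
c=cam("wrist"); crop(c["frame"],150,20,500,260,2.2,"pics/w21.png")
crop(c["frame"],0,0,640,400,1.25,"pics/w21f.png")
import pickle; pickle.dump(c,open("w21.pkl","wb"))
c=cam("scene"); crop(c["frame"],240,110,420,290,3.3,"pics/s21.png")
E
```

```text
t 39.2 tcp [0.4923 0.0077 0.2004] psi 86.78 tilt [ 4.4e-03 -8.0e-04 -1.0e+00] F [-0.  -0.1 -0.1] w 0.0438
[ 3.260e+01 -3.000e-01 -3.610e+01  1.025e+02 -1.000e-01  7.750e+01
 -6.700e+00]
```

View pics/w21.png

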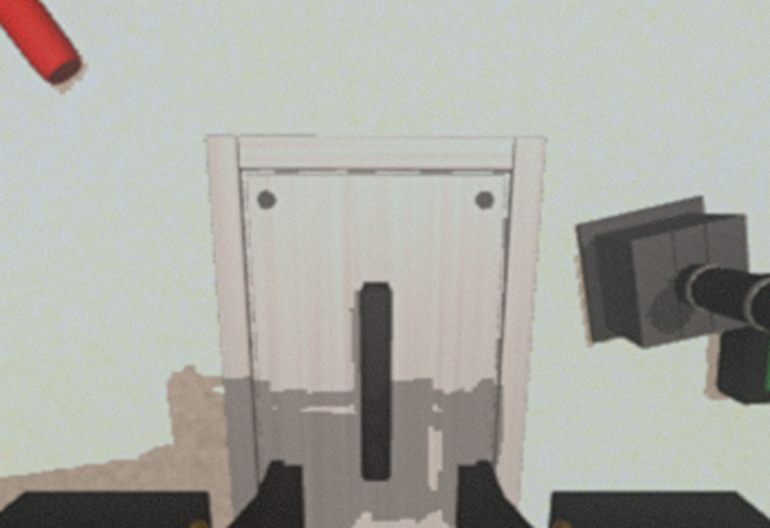

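View pics/s21.png

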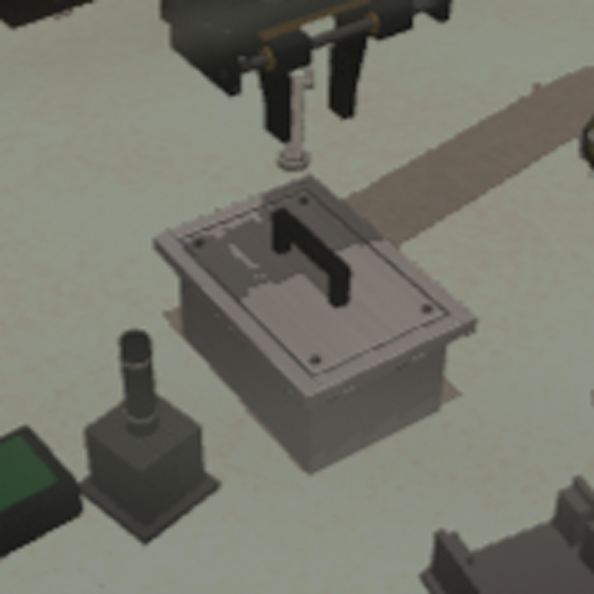

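```bash
python3 - <<'E'
from h import *
go([.662,-.03,.19],86.78)
E
```

```text
t 39.3 tcp [0.4915 0.0076 0.1986] psi 86.77 tilt [ 2.3e-03 -5.0e-04 -1.0e+00] F [-0.4  0.1 -0.4] w 0.0435
 shift units(0.04): [ 0.226 -0.698  4.307] mm [  9.1 -27.9 172.3]
 turn units x: -0.0 deg 0.01
```

Request:
drive_tool(
  increments=[
    [[0, -0.1, 0.5], [0, 0, 0]],
    [[0, -0.1, 0.7], [0, 0, 0]],
    [[0, -0.1, 0.7], [0, 0, 0]],
    [[0, -0.1, 0.7], [0, 0, 0]],
    [[0, -0.1, 0.7], [0, 0, 0]],
    [[0, -0.1, 0.6], [0, 0, 0]],
    [[0, -0.1, 0.4], [0, 0, 0]],
    [[0, 0, 0], [0, 0, 0]],
    [[0, 0, 0], [0, 0, 0]],
  ],
)

```text
time_s: 40.2
tool_pos: [0.6598, -0.0296, 0.1957]
tool_rot: [168.4, 89.8, 165.3]
force: [-0.8, 0.7, -0.3]
grip_width: 0.0435
```

```bash
python3 - <<'E'
from h import *
st()
c=cam("wrist"); crop(c["frame"],200,40,440,260,3,"pics/w22.png")
import pickle; pickle.dump(c,open("w22.pkl","wb"))
E
```

```text
t 40.2 tcp [ 0.6598 -0.0296  0.1957] psi 86.81 tilt [-3.3e-03  9.0e-04 -1.0e+00] F [-0.8  0.7 -0.3] w 0.0435
```

View pics/w22.png

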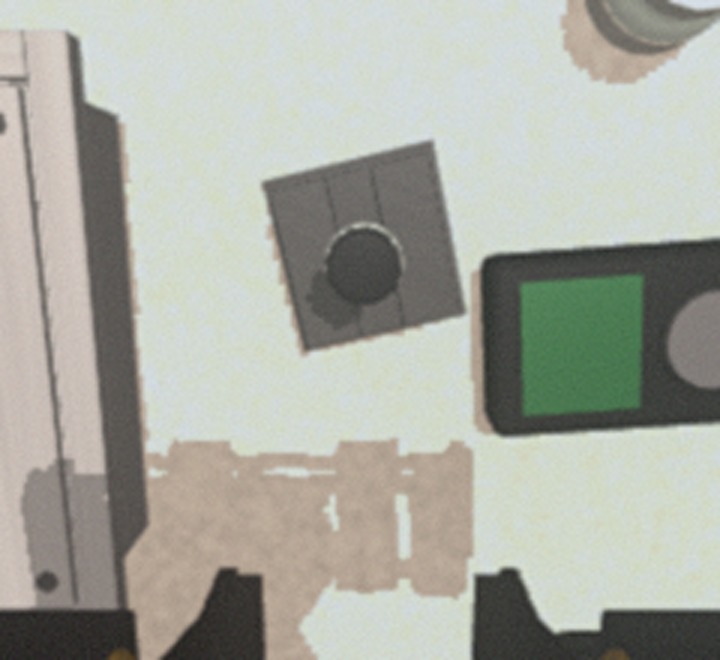

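```bash
python3 - <<'E'
from h import *
import pickle; c=pickle.load(open("w22.pkl","rb"))
a=((200,40),3)
p=W(c,[(363.5,264.5)],.151,*a)[0]; print(p)
rep("stand z0",W(c,[(263,183),(432,141),(465,315),(304,352)],0.0,*a))
rep("stand z66",W(c,[(263,183),(432,141),(465,315),(304,352)],0.066,*a))
go([p[0],p[1],.068],86.8)
E
```

```text
[0.66254125 0.0364388  0.151     ]
stand z0 mean [0.6622 0.0351 0.    ]
[[0.6185, 0.0663, 0.0], [0.6934, 0.0793, 0.0], [0.7059, 0.0039, 0.0], [0.6308, -0.009, 0.0]]
 sides [0.076  0.0765 0.0763 0.0762] ang [9.9, -80.55, -170.29, 99.25]
stand z66 mean [0.6627 0.0374 0.066 ]
[[0.6263, 0.0633, 0.066], [0.6888, 0.0742, 0.066], [0.6992, 0.0113, 0.066], [0.6366, 0.0006, 0.066]]
 sides [0.0634 0.0638 0.0636 0.0636] ang [9.9, -80.55, -170.29, 99.25]
t 40.2 tcp [ 0.6597 -0.0295  0.1964] psi 86.82 tilt [-2.4e-03  4.0e-04 -1.0e+00] F [-0.   0.4  0.8] w 0.0435
 shift units(0.04): [ 3.21   1.648 -0.014] mm [128.4  65.9  -0.5]
 turn units x: 0.0002 deg -0.02
```

Request:
drive_tool(
  increments=[
    [[0, 0.4, -0.02], [0, 0, 0]],
    [[0, 0.6, 0], [0, 0, 0]],
    [[0, 0.5, 0], [0, 0, 0]],
    [[0, 0.15, 0], [0, 0, 0]],
    [[0.2, 0, 0], [0, 0, 0]],
    [[0.4, 0, 0], [0, 0, 0]],
    [[0.4, 0, 0], [0, 0, 0]],
    [[0, 0, 0], [0, 0, 0]],
    [[0, 0, 0], [0, 0, 0]],
  ],
)

```text
time_s: 41.15
tool_pos: [0.6633, 0.0347, 0.1563]
tool_rot: [-167.7, 89.9, -171.0]
force: [-0.4, 0.6, -0.3]
grip_width: 0.0432
```

```bash
python3 - <<'E'
from h import *
go([.6625,.0364,.063],86.8)
c=cam("wrist"); crop(c["frame"],200,100,440,320,3,"pics/w23.png")
E
```

```text
t 41.1 tcp [0.6633 0.0347 0.1563] psi 86.70 tilt [-2.1e-03 -3.0e-04 -1.0e+00] F [-0.4  0.6 -0.3] w 0.0432
 shift units(0.04): [ 2.331  0.041 -0.016] mm [93.3  1.7 -0.7]
 turn units x: -0.0008 deg 0.1
```

View pics/w23.png

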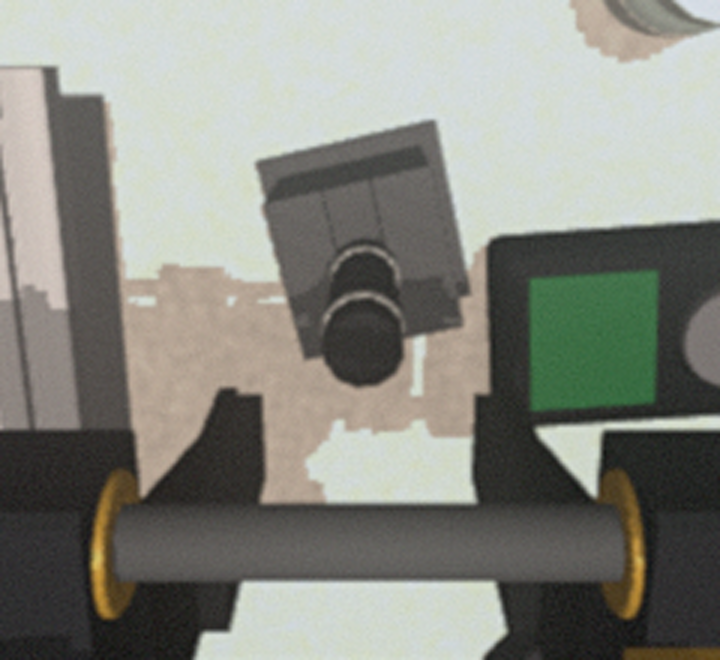

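```bash
python3 - <<'E'
from h import *
c=cam("wrist"); print(W(c,[(363,344)],.151,(200,100),3)); go([.6625,.0364,.063],86.8)
E
```

```text
[[0.66320306 0.03812981 0.151     ]]
t 41.2 tcp [0.6642 0.0355 0.1578] psi 86.74 tilt [ 6.e-04  1.e-04 -1.e+00] F [-0.3  0.7  0.1] w 0.0435
 shift units(0.04): [ 2.371  0.02  -0.045] mm [94.8  0.8 -1.8]
 turn units x: -0.0005 deg 0.06
```

Request:
drive_tool(
  increments=[
    [[0.2, 0.04, -0.03], [0, 0, 0]],
    [[0.4, 0, 0], [0, 0, 0]],
    [[0.5, 0, 0], [0, 0, 0]],
    [[0.5, 0, 0], [0, 0, 0]],
    [[0.4, 0, 0], [0, 0, 0]],
    [[0.2, 0, 0], [0, 0, 0]],
    [[0.15, 0, 0], [0, 0, 0]],
    [[0, 0, 0], [0, 0, 0]],
    [[0, 0, 0], [0, 0, 0]],
  ],
)

```text
time_s: 42.15
tool_pos: [0.6633, 0.0377, 0.0642]
tool_rot: [5.6, 89.9, 2.4]
force: [-0.6, -0.2, -0.0]
grip_width: 0.0433
```

Request:
drive_tool(
  increments=[
    [[0, 0, 0], [0, 0, 0]],
    [[0, 0, 0], [0, 0, 0]],
    [[0, 0, 0], [0, 0, 0]],
    [[0, 0, 0], [0, 0, 0]],
    [[0, 0, 0], [0, 0, 0]],
  ],
  hand=-1,
  squeeze=30,
)

```text
time_s: 42.65
tool_pos: [0.6629, 0.0375, 0.0638]
tool_rot: [-13.5, 90.0, -16.8]
force: [-0.3, 0.3, 0.2]
grip_width: 0.0216
```

```bash
python3 - <<'E'
from h import *
st()
E
```

```text
t 42.6 tcp [0.6629 0.0375 0.0638] psi 86.78 tilt [ 5.e-04 -1.e-04 -1.e+00] F [-0.3  0.3  0.2] w 0.0216
```

Request:
drive_tool(
  increments=[
    [[-0.1, 0, 0], [0, 0, 0]],
    [[-0.3, 0, 0], [0, 0, 0]],
    [[-0.5, 0, 0], [0, 0, 0]],
    [[-0.6, 0, 0], [0, 0, 0]],
    [[-0.6, 0, 0], [0, 0, 0]],
    [[-0.6, 0, 0], [0, 0, 0]],
    [[-0.5, 0, 0], [0, 0, 0]],
    [[-0.4, 0, 0], [0, 0, 0]],
    [[-0.2, 0, 0], [0, 0, 0]],
    [[0, 0, 0], [0, 0, 0]],
  ],
)

```text
time_s: 43.65
tool_pos: [0.6633, 0.0377, 0.2169]
tool_rot: [2.8, 89.9, -0.4]
force: [0.7, 0.1, -1.1]
grip_width: 0.0214
```

```bash
python3 - <<'E'
from h import *
go([.4254,-.0805,.212],86.8)
c=cam("wrist"); crop(c["frame"],200,100,440,320,3,"pics/w24.png")
c=cam("scene"); crop(c["frame"],220,120,380,280,4,"pics/s24.png")
E
```

```text
t 43.6 tcp [0.6633 0.0377 0.2169] psi 86.78 tilt [ 0.002 -0.    -1.   ] F [ 0.7  0.1 -1.1] w 0.0214
 shift units(0.04): [ 0.11  -3.285 -5.773] mm [   4.4 -131.4 -230.9]
 turn units x: -0.0002 deg 0.02
```

View pics/w24.png

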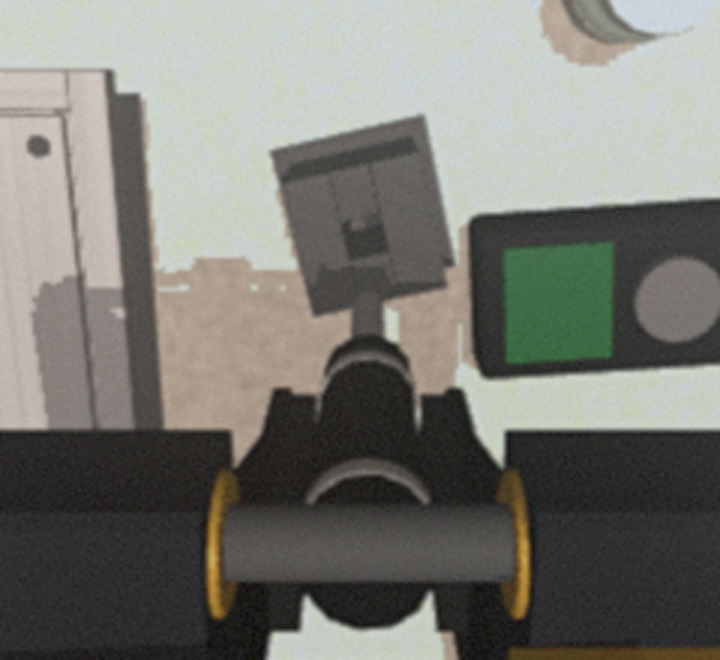

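View pics/s24.png

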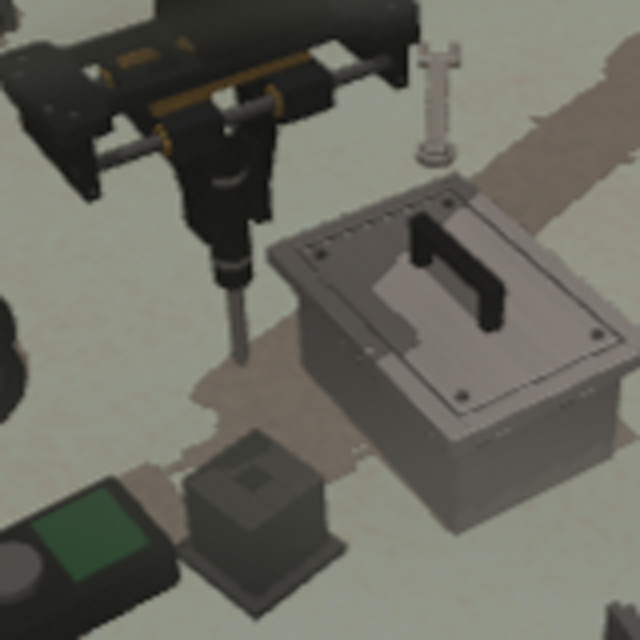

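```bash
python3 - <<'E'
from h import *
o,R,p=st(); t=o["tool_pos"]; s=cam("scene"); w=cam("wrist")
X=t+R@np.array([.0578,0,0]); print(X, proj(s,X), proj(w,X), "wrist crop",(proj(w,X)-[200,100])*3)
crop(w["frame"],290,170,350,230,10,"pics/w25.png"); crop(s["frame"],260,180,300,220,12,"pics/s25.png")
E
```

```text
t 43.8 tcp [0.6623 0.0374 0.2146] psi 86.78 tilt [-1.4e-03 -2.0e-04 -1.0e+00] F [-0.2 -0.4 -0.6] w 0.0217
[0.66220038 0.03741897 0.15681243] [280.0009347  210.43279762] [322.10726552 198.63957758] wrist crop [366.32179656 295.91873274]
```

View pics/w25.png

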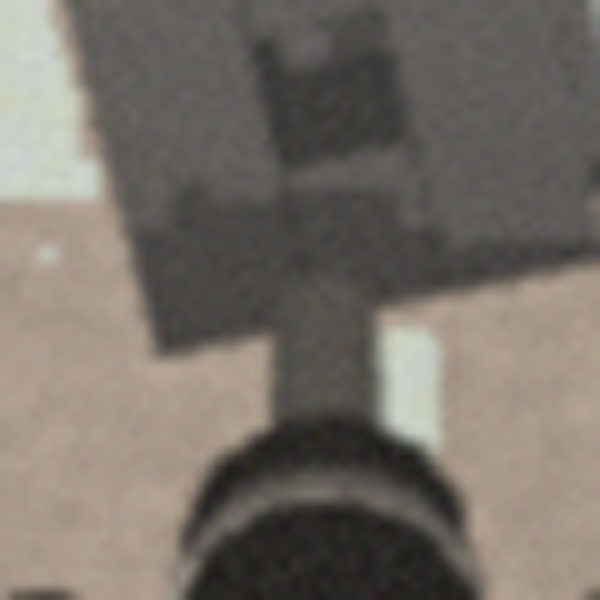

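View pics/s25.png

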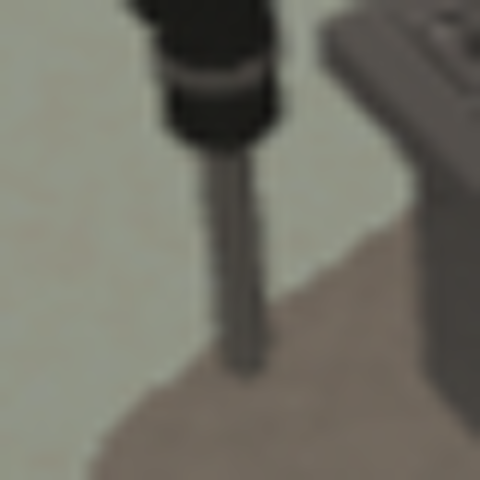

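Request:
drive_tool(
  increments=[
    [[0, -0.2, -0.35], [0, 0, 0]],
    [[0, -0.37, -0.65], [0, 0, 0]],
    [[0, -0.37, -0.65], [0, 0, 0]],
    [[0, -0.37, -0.65], [0, 0, 0]],
    [[0, -0.37, -0.65], [0, 0, 0]],
    [[0, -0.37, -0.65], [0, 0, 0]],
    [[0, -0.37, -0.65], [0, 0, 0]],
    [[0, -0.37, -0.65], [0, 0, 0]],
    [[0, -0.3, -0.55], [0, 0, 0]],
    [[0, -0.17, -0.3], [0, 0, 0]],
  ],
)

```text
time_s: 44.85
tool_pos: [0.4235, -0.0809, 0.2148]
tool_rot: [-155.4, 89.9, -158.7]
force: [1.2, 0.9, -1.3]
grip_width: 0.0215
```

Request:
drive_tool(
  increments=[
    [[0, 0, 0], [0, 0, 0]],
    [[0, 0, 0], [0, 0, 0]],
    [[0, 0, 0], [0, 0, 0]],
  ],
)

```text
time_s: 45.15
tool_pos: [0.4264, -0.0791, 0.2153]
tool_rot: [100.9, 90.0, 97.7]
force: [-0.1, 0.8, -1.1]
grip_width: 0.0212
```

```bash
python3 - <<'E'
from h import *
go([.4254,-.0805,.172],86.8); print(env.get_obs()["qpos"].round(1))
c=cam("wrist"); crop(c["frame"],200,60,440,260,3.3,"pics/w26.png")
E
```

```text
t 45.1 tcp [ 0.4264 -0.0791  0.2153] psi 86.84 tilt [-1.e-04  5.e-04 -1.e+00] F [-0.1  0.8 -1.1] w 0.0212
 shift units(0.04): [ 1.083 -0.038 -0.022] mm [43.3 -1.5 -0.9]
 turn units x: 0.0003 deg -0.04
[ 40.7  -9.  -29.9 107.9  -4.6  80.    8.8]
```

View pics/w26.png

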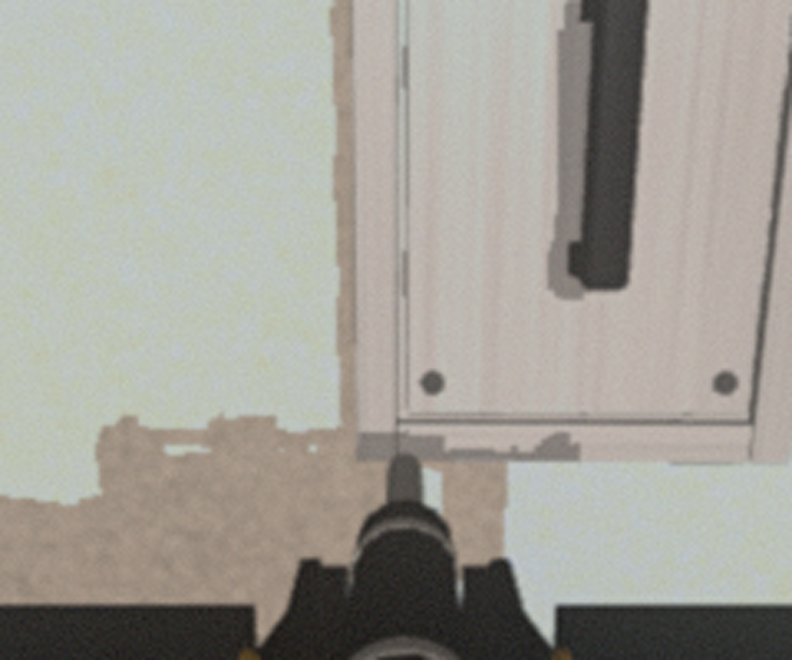

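Request:
drive_tool(
  increments=[
    [[0.2, -0.04, -0.02], [0, 0, 0]],
    [[0.3, 0, 0], [0, 0, 0]],
    [[0.3, 0, 0], [0, 0, 0]],
    [[0.25, 0, 0], [0, 0, 0]],
    [[0.1, 0, 0], [0, 0, 0]],
    [[0.05, 0, 0], [0, 0, 0]],
    [[0, 0, 0], [0, 0, 0]],
    [[0, 0, 0], [0, 0, 0]],
  ],
)

```text
time_s: 46.0
tool_pos: [0.4253, -0.0814, 0.168]
tool_rot: [-20.3, 89.9, -23.5]
force: [0.7, 0.1, -1.3]
grip_width: 0.0214
```

```bash
python3 - <<'E'
from h import *
import time
go([.4254,-.0805,.1613],86.8)
c=cam("wrist"); crop(c["frame"],270,120,400,230,6,"pics/w27.png")
for i in range(2):
    st(); cam("wrist")
s=cam("scene"); crop(s["frame"],285,130,395,230,6,"pics/s27.png")
st()
E
```

```text
t 46.0 tcp [ 0.4253 -0.0814  0.168 ] psi 86.78 tilt [ 8.e-04 -4.e-04 -1.e+00] F [ 0.7  0.1 -1.3] w 0.0214
 shift units(0.04): [0.167 0.022 0.002] mm [6.7 0.9 0.1]
 turn units x: -0.0002 deg 0.02
t 46.0 tcp [ 0.4253 -0.0814  0.168 ] psi 86.77 tilt [ 9.e-04 -4.e-04 -1.e+00] F [ 0.4 -0.4 -0.4] w 0.0215
t 46.1 tcp [ 0.4253 -0.0814  0.168 ] psi 86.77 tilt [ 9.e-04 -4.e-04 -1.e+00] F [-0.1  0.8 -1.2] w 0.0218
t 46.2 tcp [ 0.4252 -0.0813  0.1679] psi 86.78 tilt [ 7.e-04 -4.e-04 -1.e+00] F [-0.  1. -1.] w 0.0213
```

View pics/w27.png

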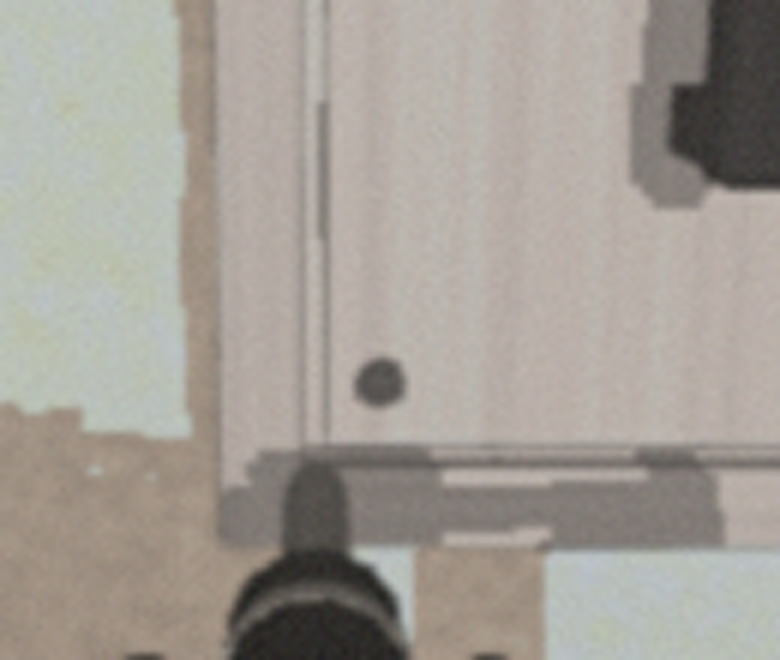

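View pics/s27.png

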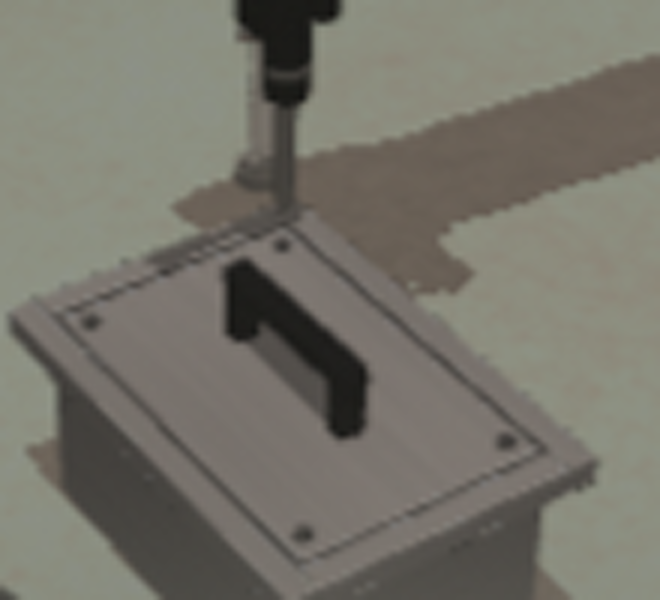

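Request:
drive_tool(
  increments=[
    [[0.05, 0, 0], [0, 0, 0]],
    [[0.06, 0, 0], [0, 0, 0]],
    [[0.05, 0, 0], [0, 0, 0]],
    [[0, 0, 0], [0, 0, 0]],
    [[0, 0, 0], [0, 0, 0]],
  ],
)

```text
time_s: 46.7
tool_pos: [0.4248, -0.0813, 0.161]
tool_rot: [180.0, 90.0, 176.7]
force: [-0.7, -0.2, -1.2]
grip_width: 0.0212
```

```bash
python3 - <<'E'
from h import *
go([.4254,-.0805,.1613],86.8)
c=cam("wrist"); crop(c["frame"],270,120,400,230,6,"pics/w28.png")
s=cam("scene"); crop(s["frame"],310,140,360,180,12,"pics/s28.png")
E
```

```text
t 46.7 tcp [ 0.4248 -0.0813  0.161 ] psi 86.77 tilt [-2.e-04  0.e+00 -1.e+00] F [-0.7 -0.2 -1.2] w 0.0212
 shift units(0.04): [-0.007  0.02   0.013] mm [-0.3  0.8  0.5]
 turn units x: -0.0002 deg 0.03
```

View pics/w28.png

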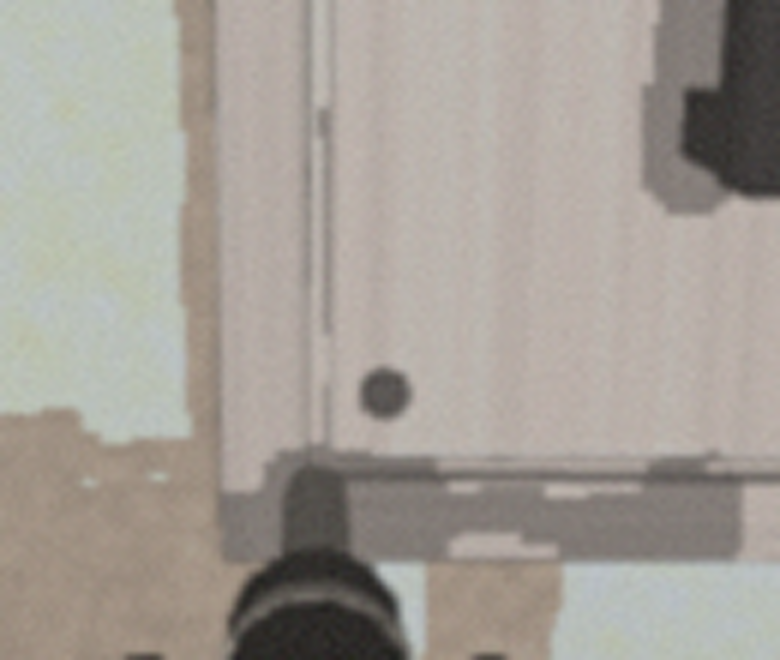

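View pics/s28.png

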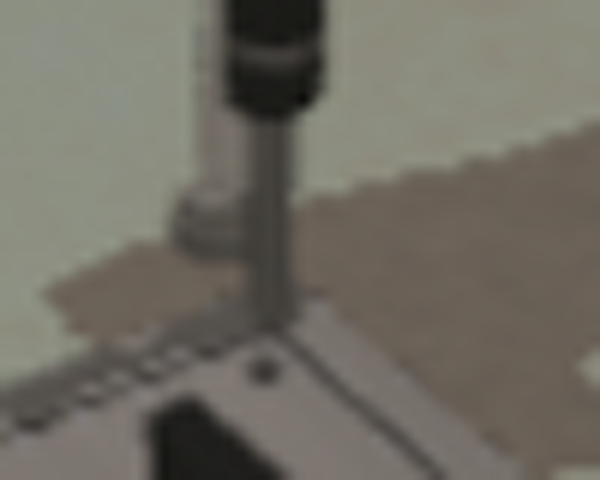

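Request:
drive_tool(
  increments=[
    [[0, 0.075, 0], [0, 0, 0]],
    [[0, 0.075, 0], [0, 0, 0]],
    [[0, 0.075, 0], [0, 0, 0]],
    [[0, 0.075, 0], [0, 0, 0]],
    [[0, 0.075, 0], [0, 0, 0]],
    [[0, 0.075, 0], [0, 0, 0]],
    [[0, 0.075, 0], [0, 0, 0]],
    [[0, 0.075, 0], [0, 0, 0]],
    [[0, 0.075, 0], [0, 0, 0]],
    [[0, 0.075, 0], [0, 0, 0]],
  ],
)

```text
time_s: 47.8
tool_pos: [0.4266, -0.0511, 0.1611]
tool_rot: [-92.1, 90.0, -95.3]
force: [0.4, 0.1, 0.3]
grip_width: 0.0215
```

```bash
cat >> h.py <<'E'
def sc():
    o,R,p=st(); x=o["tool_pos"]; d=np.array(x[:2])-[.491,.0079]; a=np.radians(-3.25)
    cx=np.array([np.cos(a),np.sin(a)]); cy=np.array([-np.sin(a),np.cos(a)])
    print("case x %.1f y %.1f mm  tip z %.1f"%(1000*d@cx,1000*d@cy,1000*(x[2]-.0578)))
E
python3 -c "
from h import *
sc()"
```

```text
t 47.8 tcp [ 0.4266 -0.0511  0.1611] psi 86.77 tilt [-0.e+00 -1.e-04 -1.e+00] F [0.4 0.1 0.3] w 0.0215
case x -61.0 y -62.6 mm  tip z 103.3
```

Request:
drive_tool(
  increments=[
    [[0, 0.075, 0.003], [0, 0, 0]],
    [[0, 0.075, 0.003], [0, 0, 0]],
    [[0, 0.075, 0], [0, 0, 0]],
    [[0, 0.075, 0], [0, 0, 0]],
    [[0, 0.075, 0], [0, 0, 0]],
    [[0, 0.075, 0], [0, 0, 0]],
    [[0, 0.075, 0], [0, 0, 0]],
    [[0, 0.075, 0], [0, 0, 0]],
    [[0, 0.075, 0], [0, 0, 0]],
    [[0, 0.075, 0], [0, 0, 0]],
  ],
)

```text
time_s: 48.8
tool_pos: [0.4285, -0.0211, 0.1611]
tool_rot: [-74.0, 90.0, -77.2]
force: [0.1, -0.6, -0.2]
grip_width: 0.0214
```

```bash
python3 -c "
from h import *
sc()
c=cam('wrist'); crop(c['frame'],270,120,400,230,6,'pics/w29.png')"
```

```text
t 48.8 tcp [ 0.4285 -0.0211  0.1611] psi 86.78 tilt [ 0.e+00 -1.e-04 -1.e+00] F [ 0.1 -0.6 -0.2] w 0.0214
case x -60.7 y -32.5 mm  tip z 103.3
```

View pics/w29.png

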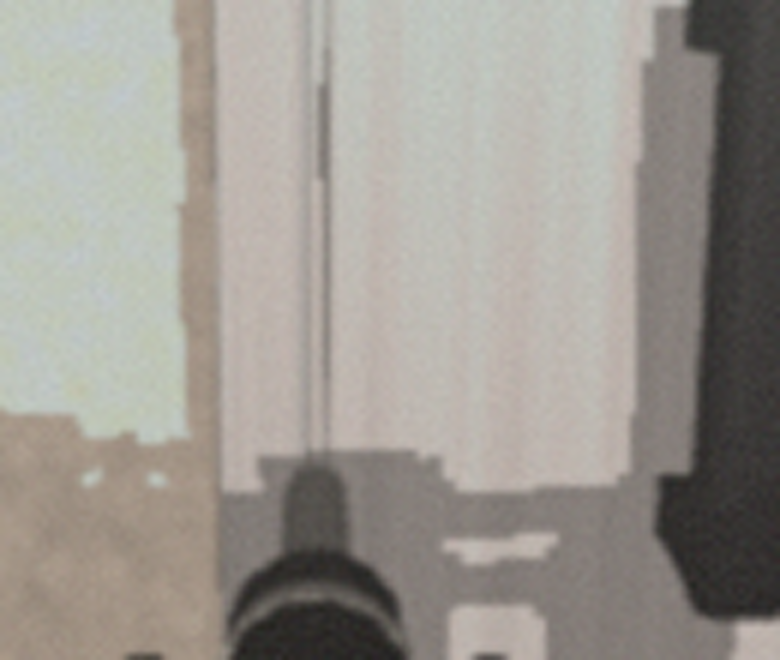

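Request:
drive_tool(
  increments=[
    [[0, 0.075, 0], [0, 0, 0]],
    [[0, 0.075, 0], [0, 0, 0]],
    [[0, 0.075, 0], [0, 0, 0]],
    [[0, 0.075, 0], [0, 0, 0]],
    [[0, 0.075, 0], [0, 0, 0]],
    [[0, 0.075, 0], [0, 0, 0]],
    [[0, 0.075, 0], [0, 0, 0]],
    [[0, 0.075, 0], [0, 0, 0]],
    [[0, 0.075, 0], [0, 0, 0]],
    [[0, 0.075, 0], [0, 0, 0]],
  ],
)

```text
time_s: 49.85
tool_pos: [0.4302, 0.0088, 0.1611]
tool_rot: [-72.3, 90.0, -75.5]
force: [0.7, 0.2, -0.7]
grip_width: 0.0214
```

Request:
drive_tool(
  increments=[
    [[0, 0.075, 0], [0, 0, 0]],
    [[0, 0.075, 0], [0, 0, 0]],
    [[0, 0.075, 0], [0, 0, 0]],
    [[0, 0.075, 0], [0, 0, 0]],
    [[0, 0.075, 0], [0, 0, 0]],
    [[0, 0.075, 0], [0, 0, 0]],
    [[0, 0.075, 0], [0, 0, 0]],
    [[0, 0.075, 0], [0, 0, 0]],
    [[0, 0.075, 0], [0, 0, 0]],
    [[0, 0.075, 0], [0, 0, 0]],
  ],
)

```text
time_s: 50.85
tool_pos: [0.4319, 0.0388, 0.1611]
tool_rot: [-77.8, 90.0, -81.0]
force: [-0.7, 0.4, -0.6]
grip_width: 0.0214
```

```bash
python3 -c "
from h import *
sc()
c=cam('wrist'); crop(c['frame'],270,120,400,230,6,'pics/w30.png')"
```

```text
t 50.9 tcp [0.4319 0.0388 0.1611] psi 86.78 tilt [ 0.e+00 -1.e-04 -1.e+00] F [-0.7  0.4 -0.6] w 0.0214
case x -60.8 y 27.5 mm  tip z 103.3
```

View pics/w30.png

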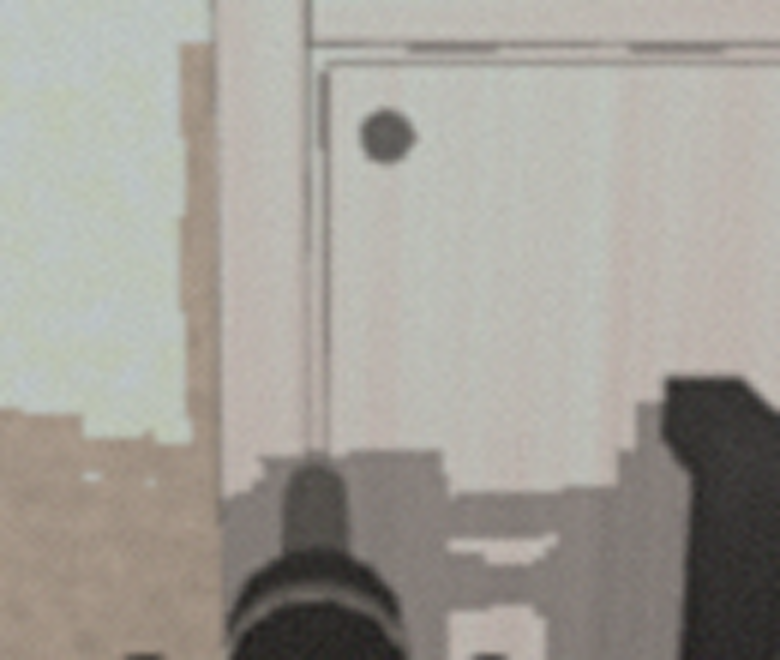

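Request:
drive_tool(
  increments=[
    [[0, 0.075, 0], [0, 0, 0]],
    [[0, 0.075, 0], [0, 0, 0]],
    [[0, 0.075, 0], [0, 0, 0]],
    [[0, 0.075, 0], [0, 0, 0]],
    [[0, 0.075, 0], [0, 0, 0]],
    [[0, 0.075, 0], [0, 0, 0]],
    [[0, 0.075, 0], [0, 0, 0]],
    [[0, 0.075, 0], [0, 0, 0]],
    [[0, 0.075, 0], [0, 0, 0]],
    [[0, 0.075, 0], [0, 0, 0]],
  ],
)

```text
time_s: 51.9
tool_pos: [0.4336, 0.0687, 0.1611]
tool_rot: [-80.5, 90.0, -83.7]
force: [-0.9, 0.4, -0.8]
grip_width: 0.0209
```

Request:
drive_tool(
  increments=[
    [[0, 0.075, 0], [0, 0, 0]],
    [[0, 0.075, 0], [0, 0, 0]],
    [[0, 0.075, 0], [0, 0, 0]],
    [[0, 0.075, 0], [0, 0, 0]],
    [[0, 0.075, 0], [0, 0, 0]],
    [[0, 0.075, 0], [0, 0, 0]],
    [[0, 0.075, 0], [0, 0, 0]],
    [[0, 0.075, 0], [0, 0, 0]],
    [[0, 0.075, 0], [0, 0, 0]],
    [[0, 0.075, 0], [0, 0, 0]],
  ],
)

```text
time_s: 52.9
tool_pos: [0.4353, 0.0987, 0.1611]
tool_rot: [-52.9, 90.0, -56.2]
force: [0.0, 0.2, -0.3]
grip_width: 0.0213
```

```bash
python3 -c "
from h import *
sc()
c=cam('wrist'); crop(c['frame'],270,120,400,230,6,'pics/w31.png')"
```

```text
t 52.9 tcp [0.4353 0.0987 0.1611] psi 86.78 tilt [ 1.e-04 -1.e-04 -1.e+00] F [ 0.   0.2 -0.3] w 0.0213
case x -60.8 y 87.5 mm  tip z 103.3
```

View pics/w31.png

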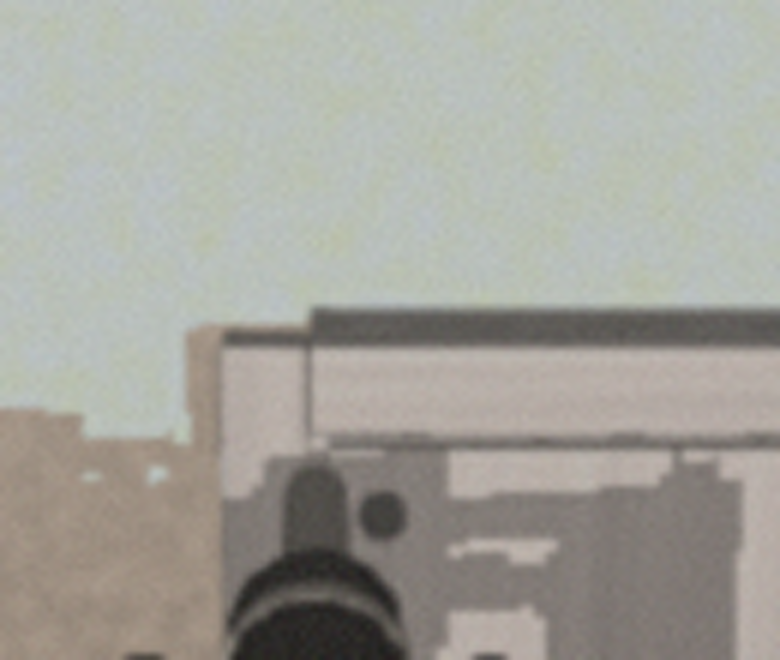

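```bash
python3 -c "
from h import *
sc(); o,R,p=st(); X=np.array(o['tool_pos'])+R@np.array([.0578,0,0])
c=cam('wrist'); print('tip crop',(proj(c,X)-[270,120])*6, 'edge+3', (proj(c,X+R@[0,.003,0])-[270,120])*6)
P=W(c,[(500,449),(500,434),(500,345),(221,490)],.102,(270,120),6)
a=np.radians(-3.25)
for q in P:
  d=q[:2]-[.491,.0079]; print('case', 1000*(d@[np.cos(a),np.sin(a)]),1000*(d@[-np.sin(a),np.cos(a)]))
"
```

```text
t 53.0 tcp [0.4353 0.0993 0.1612] psi 86.82 tilt [ 1.e-04  3.e-04 -1.e+00] F [ 0.6  0.5 -0.9] w 0.0212
case x -60.8 y 88.1 mm  tip z 103.4
t 53.0 tcp [0.4353 0.0993 0.1612] psi 86.82 tilt [ 1.e-04  3.e-04 -1.e+00] F [ 0.6  0.5 -0.9] w 0.0212
tip crop [311.26839499 471.73665163] edge+3 [311.25401744 453.5619382 ]
case -31.299936078211235 91.87904232608078
case -31.378723060703198 94.34678776264887
case -31.83777983953507 108.7252451582465
case -75.64985191538825 85.01724228765627
```

Request:
drive_tool(
  increments=[
    [[0, 0.07, 0], [0, 0, 0]],
    [[0, 0.06, 0], [0, 0, 0]],
    [[0, 0, 0.03], [0, 0, 0]],
    [[0, 0, 0.075], [0, 0, 0]],
    [[0, 0, 0.075], [0, 0, 0]],
    [[0, 0, 0.075], [0, 0, 0]],
    [[0, 0, 0.075], [0, 0, 0]],
    [[0, 0, 0.075], [0, 0, 0]],
  ],
)

```text
time_s: 53.8
tool_pos: [0.452, 0.1026, 0.1611]
tool_rot: [158.2, 90.0, 155.0]
force: [0.2, 0.2, -0.3]
grip_width: 0.0215
```

```bash
python3 -c "
from h import *
sc()
c=cam('wrist'); crop(c['frame'],270,120,400,230,6,'pics/w32.png')
c=cam('scene'); crop(c['frame'],310,150,400,240,7,'pics/s32.png')"
```

```text
t 53.8 tcp [0.452  0.1026 0.1611] psi 86.76 tilt [-1.e-04  0.e+00 -1.e+00] F [ 0.2  0.2 -0.3] w 0.0215
case x -44.3 y 92.3 mm  tip z 103.3
```

View pics/w32.png

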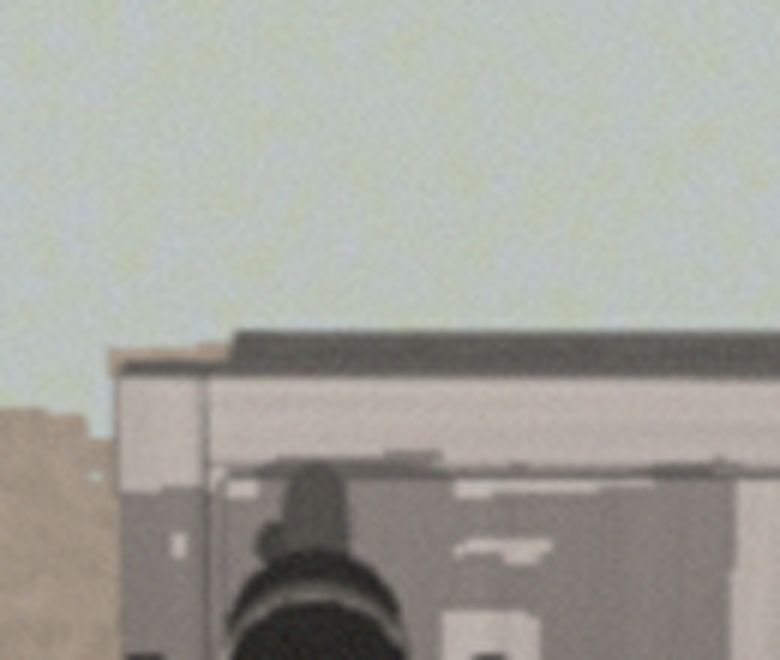

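View pics/s32.png

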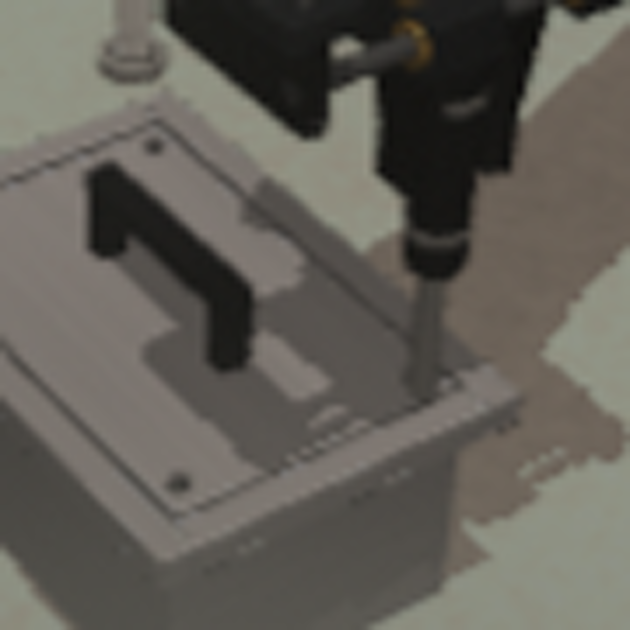

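```bash
python3 -c "
from h import *
sc(); o,R,p=st(); X=np.array(o['tool_pos'])+R@np.array([.0578,0,0])
c=cam('scene'); print('tip scene crop',(proj(c,X)-[355,190])*15,'y+3',(proj(c,X+R@[0,.003,0])-[355,190])*15)
crop(c['frame'],355,190,395,225,15,'pics/s33.png')
c=cam('wrist'); print('tip wrist crop',(proj(c,X)-[300,180])*12,'y+3',(proj(c,X+R@[0,.003,0])-[300,180])*12)
crop(c['frame'],300,180,350,215,12,'pics/w33.png')"
```

```text
t 53.9 tcp [0.4521 0.1027 0.1611] psi 86.77 tilt [-1.e-04  4.e-04 -1.e+00] F [ 0.9  0.9 -1. ] w 0.0213
case x -44.2 y 92.4 mm  tip z 103.3
t 53.9 tcp [0.4521 0.1027 0.1611] psi 86.77 tilt [-1.e-04  4.e-04 -1.e+00] F [ 0.9  0.9 -1. ] w 0.0213
tip scene crop [219.99690422 245.30167765] y+3 [231.68744521 255.65552489]
tip wrist crop [266.32725839 224.07435836] y+3 [266.31599671 187.72647416]
```

View pics/s33.png

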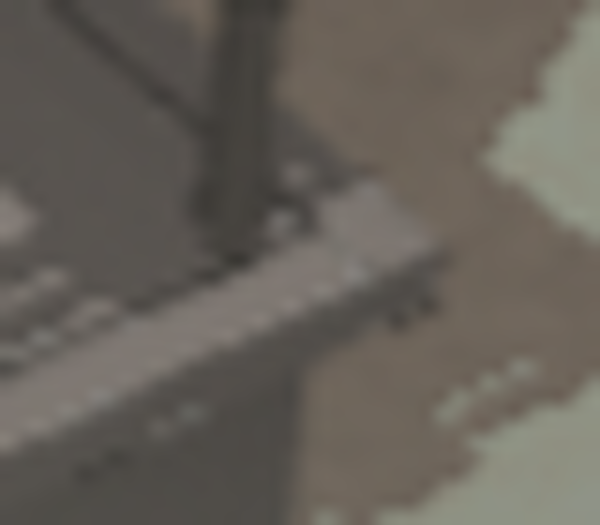

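View pics/w33.png

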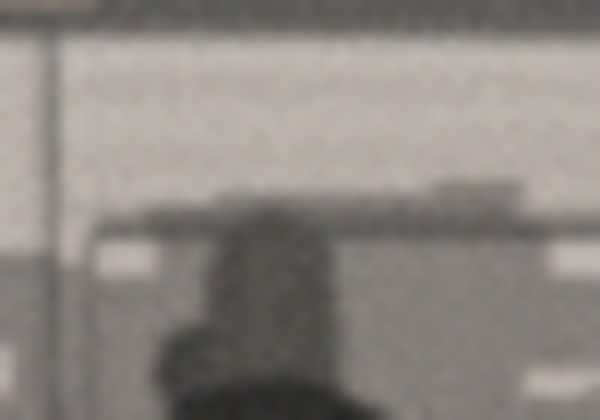

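Request:
drive_tool(
  increments=[
    [[0, 0.015, 0.075], [0, 0, 0]],
    [[0, 0.01, 0.075], [0, 0, 0]],
    [[0, 0, 0.075], [0, 0, 0]],
    [[0, 0, 0.075], [0, 0, 0]],
    [[0, 0, 0.075], [0, 0, 0]],
    [[0, 0, 0.075], [0, 0, 0]],
    [[0, 0, 0.075], [0, 0, 0]],
    [[0, 0, 0.075], [0, 0, 0]],
    [[0, 0, 0.075], [0, 0, 0]],
    [[0, 0, 0.075], [0, 0, 0]],
  ],
)

```text
time_s: 55.0
tool_pos: [0.482, 0.102, 0.1611]
tool_rot: [-94.7, 90.0, -98.0]
force: [-0.0, -0.1, -0.9]
grip_width: 0.0216
```

Request:
drive_tool(
  increments=[
    [[0, 0, 0.075], [0, 0, 0]],
    [[0, 0, 0.075], [0, 0, 0]],
    [[0, 0, 0.075], [0, 0, 0]],
    [[0, 0, 0.075], [0, 0, 0]],
    [[0, 0, 0.075], [0, 0, 0]],
    [[0, 0, 0.075], [0, 0, 0]],
    [[0, 0, 0.075], [0, 0, 0]],
    [[0, 0, 0.075], [0, 0, 0]],
    [[0, 0, 0.075], [0, 0, 0]],
    [[0, 0, 0.075], [0, 0, 0]],
  ],
)

```text
time_s: 56.0
tool_pos: [0.5119, 0.1003, 0.1611]
tool_rot: [-143.0, 90.0, -146.3]
force: [-0.5, 0.2, -1.7]
grip_width: 0.0213
```

```bash
python3 -c "
from h import *
sc()
c=cam('wrist'); crop(c['frame'],270,120,400,230,6,'pics/w34.png')"
```

```text
t 56.0 tcp [0.5119 0.1003 0.1611] psi 86.77 tilt [-0. -0. -1.] F [-0.5  0.2 -1.7] w 0.0213
case x 15.7 y 93.4 mm  tip z 103.3
```

View pics/w34.png

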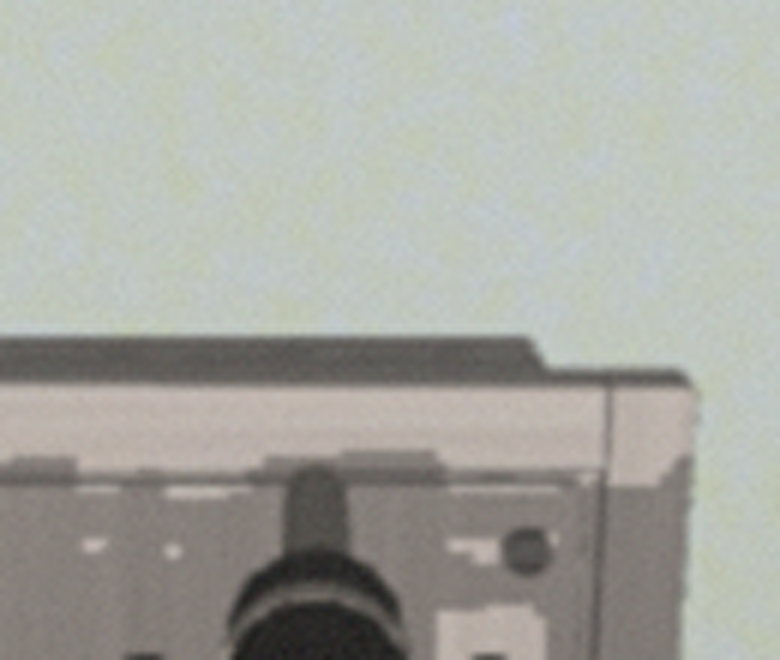

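Request:
drive_tool(
  increments=[
    [[0, 0, 0.075], [0, 0, 0]],
    [[0, 0, 0.075], [0, 0, 0]],
    [[0, 0, 0.075], [0, 0, 0]],
    [[0, 0, 0.075], [0, 0, 0]],
    [[0, 0, 0.075], [0, 0, 0]],
    [[0, 0, 0.075], [0, 0, 0]],
    [[0, 0, 0.075], [0, 0, 0]],
    [[0, 0, 0.075], [0, 0, 0]],
    [[0, 0, 0.075], [0, 0, 0]],
    [[0, 0, 0.075], [0, 0, 0]],
  ],
)

```text
time_s: 57.05
tool_pos: [0.5419, 0.0986, 0.1611]
tool_rot: [-129.0, 90.0, -132.2]
force: [0.1, 0.6, -1.0]
grip_width: 0.0218
```

Request:
drive_tool(
  increments=[
    [[0, 0, 0.075], [0, 0, 0]],
    [[0, 0, 0.075], [0, 0, 0]],
    [[0, 0, 0.075], [0, 0, 0]],
    [[0, 0, 0.075], [0, 0, 0]],
    [[0, 0, 0.075], [0, 0, 0]],
    [[0, 0, 0.03], [0, 0, 0]],
    [[0, 0, 0], [0, 0, 0]],
    [[0, 0, 0], [0, 0, 0]],
  ],
)

```text
time_s: 57.85
tool_pos: [0.5577, 0.0978, 0.1611]
tool_rot: [-151.6, 90.0, -154.8]
force: [-0.2, -0.3, -0.6]
grip_width: 0.0214
```

```bash
python3 -c "
from h import *
sc()
c=cam('wrist'); crop(c['frame'],270,120,400,230,6,'pics/w35.png')
go([.6629,.0375,.212],86.78)"
```

```text
t 57.9 tcp [0.5577 0.0978 0.1611] psi 86.78 tilt [-2.e-04 -1.e-04 -1.e+00] F [-0.2 -0.3 -0.6] w 0.0214
case x 61.5 y 93.5 mm  tip z 103.3
t 57.9 tcp [0.5577 0.0978 0.1611] psi 86.78 tilt [-2.e-04 -1.e-04 -1.e+00] F [-0.1 -0.2 -1.5] w 0.0213
 shift units(0.04): [-1.273 -1.357  2.711] mm [-50.9 -54.3 108.4]
 turn units x: 0.0 deg -0.0
```

View pics/w35.png

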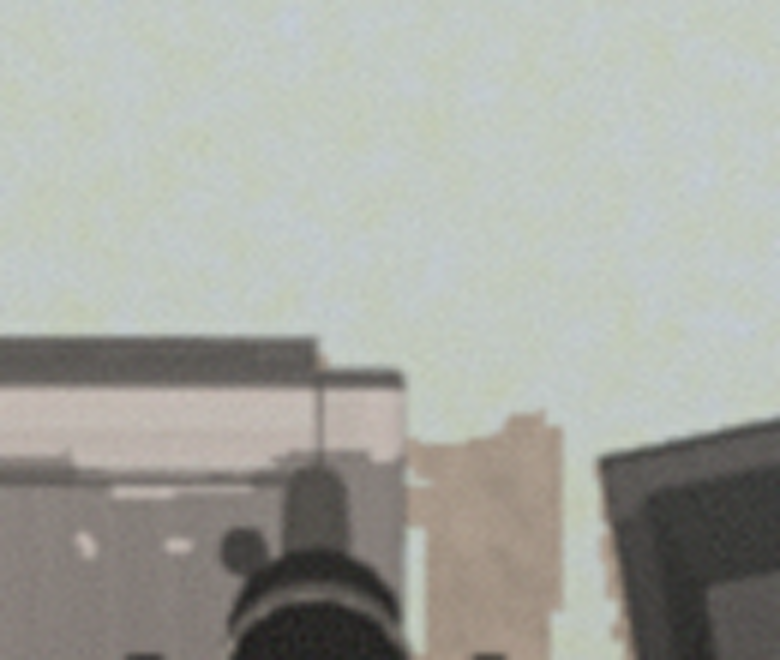

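Request:
drive_tool(
  increments=[
    [[-0.3, 0, 0], [0, 0, 0]],
    [[-0.5, 0, 0], [0, 0, 0]],
    [[-0.4, -0.1, 0.2], [0, 0, 0]],
    [[0, -0.25, 0.5], [0, 0, 0]],
    [[0, -0.3, 0.6], [0, 0, 0]],
    [[0, -0.3, 0.6], [0, 0, 0]],
    [[0, -0.25, 0.5], [0, 0, 0]],
    [[0, -0.16, 0.31], [0, 0, 0]],
    [[0, 0, 0], [0, 0, 0]],
    [[0, 0, 0], [0, 0, 0]],
  ],
)

```text
time_s: 58.9
tool_pos: [0.6626, 0.0379, 0.2095]
tool_rot: [118.5, 90.0, 115.3]
force: [-0.7, 0.3, -1.3]
grip_width: 0.0215
```

```bash
python3 -c "
from h import *
o=env.get_obs()
go([.6629,.0375,.13],86.78)
c=cam('wrist'); crop(c['frame'],270,120,400,230,6,'pics/w36.png')"
```

```text
t 58.9 tcp [0.6626 0.0379 0.2095] psi 86.78 tilt [-3.e-04  7.e-04 -1.e+00] F [-0.7  0.3 -1.3] w 0.0215
 shift units(0.04): [ 1.988 -0.01   0.008] mm [79.5 -0.4  0.3]
 turn units x: 0.0 deg -0.0
```

View pics/w36.png

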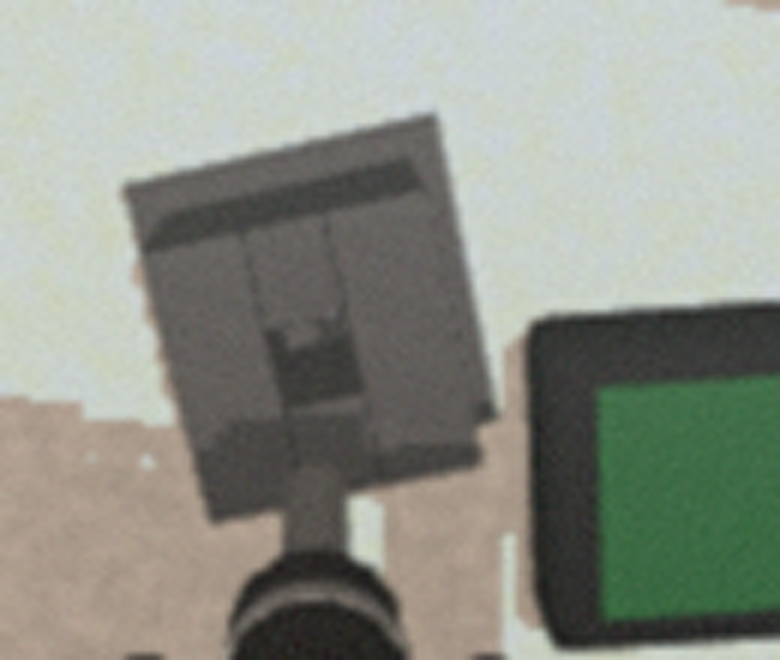

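```bash
python3 -c "
from h import *
c=cam('wrist'); rep('hole',W(c,[(267,328),(345,318),(362,398),(285,407)],.066,(270,120),6))"
```

```text
hole mean [0.6622 0.0364 0.066 ]
[[0.6528, 0.0444, 0.066], [0.669, 0.0456, 0.066], [0.6716, 0.0284, 0.066], [0.6555, 0.0274, 0.066]]
 sides [0.0162 0.0173 0.0162 0.0172] ang [4.26, -81.11, -176.29, 98.97]
```

Request:
drive_tool(
  increments=[
    [[0.2, -0.02, 0], [0, 0, 0]],
    [[0.4, 0, 0], [0, 0, 0]],
    [[0.5, 0, 0], [0, 0, 0]],
    [[0.4, 0, 0], [0, 0, 0]],
    [[0.3, 0, 0], [0, 0, 0]],
    [[0.2, 0, 0], [0, 0, 0]],
    [[0.2, 0, 0], [0, 0, 0]],
    [[0.2, 0, 0], [0, 0, 0]],
    [[0.2, 0, 0], [0, 0, 0]],
    [[0, 0, 0], [0, 0, 0]],
  ],
)

```text
time_s: 60.0
tool_pos: [0.6622, 0.0363, 0.1039]
tool_rot: [-170.4, 89.9, -173.6]
force: [0.2, -0.8, -1.3]
grip_width: 0.0212
```

Request:
drive_tool(
  increments=[
    [[0.3, 0, 0], [0, 0, 0]],
    [[0.3, 0, 0], [0, 0, 0]],
    [[0.2, 0, 0], [0, 0, 0]],
    [[0.15, 0, 0], [0, 0, 0]],
    [[0.1, 0, 0], [0, 0, 0]],
    [[0, 0, 0], [0, 0, 0]],
    [[0, 0, 0], [0, 0, 0]],
  ],
)

```text
time_s: 60.7
tool_pos: [0.663, 0.0366, 0.0638]
tool_rot: [-57.0, 90.0, -60.2]
force: [-1.9, -0.1, 3.9]
grip_width: 0.0213
```

Request:
drive_tool(
  increments=[
    [[0, 0, 0], [0, 0, 0]],
    [[0, 0, 0], [0, 0, 0]],
    [[0, 0, 0], [0, 0, 0]],
    [[0, 0, 0], [0, 0, 0]],
    [[-0.3, 0, 0], [0, 0, 0]],
    [[-0.6, 0, 0], [0, 0, 0]],
    [[-0.8, 0, 0], [0, 0, 0]],
    [[-0.8, 0, 0], [0, 0, 0]],
    [[-0.6, 0, 0], [0, 0, 0]],
    [[-0.4, 0, 0], [0, 0, 0]],
  ],
  hand=0,
)

```text
time_s: 61.7
tool_pos: [0.6639, 0.0369, 0.2065]
tool_rot: [4.6, 89.8, 1.4]
force: [0.6, -0.2, -0.0]
grip_width: 0.0438
```

Request:
drive_tool(
  increments=[
    [[-0.5, -0.5, 0], [0, 0, 0]],
    [[-0.5, -0.6, 0], [0, 0, 0]],
    [[0, -0.6, 0], [0, 0, 0]],
    [[0, -0.6, 0], [0, 0, 0]],
    [[0, -0.6, 0], [0, 0, 0]],
    [[0, 0, 0], [0, 0, 0]],
    [[0, 0, 0], [0, 0, 0]],
  ],
)

```text
time_s: 62.4
tool_pos: [0.6562, -0.0794, 0.2429]
tool_rot: [130.2, 90.0, 126.9]
force: [0.8, 0.7, 0.5]
grip_width: 0.0437
```

```bash
python3 -c "
from h import *
st()
c=cam('wrist'); crop(c['frame'],0,0,640,400,1.25,'pics/w37.png')
c=cam('scene'); crop(c['frame'],160,100,480,360,2.4,'pics/s37.png')"
```

```text
t 62.4 tcp [ 0.6562 -0.0794  0.2429] psi 86.72 tilt [-5.e-04  7.e-04 -1.e+00] F [0.8 0.7 0.5] w 0.0437
```

View pics/w37.png

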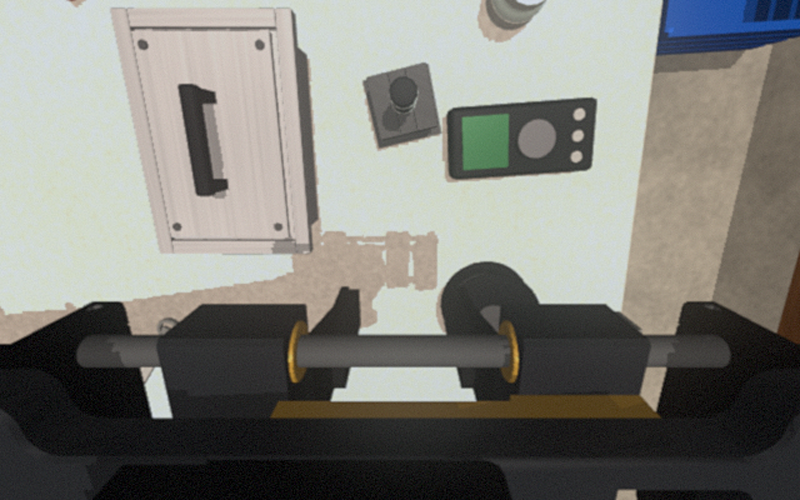

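View pics/s37.png

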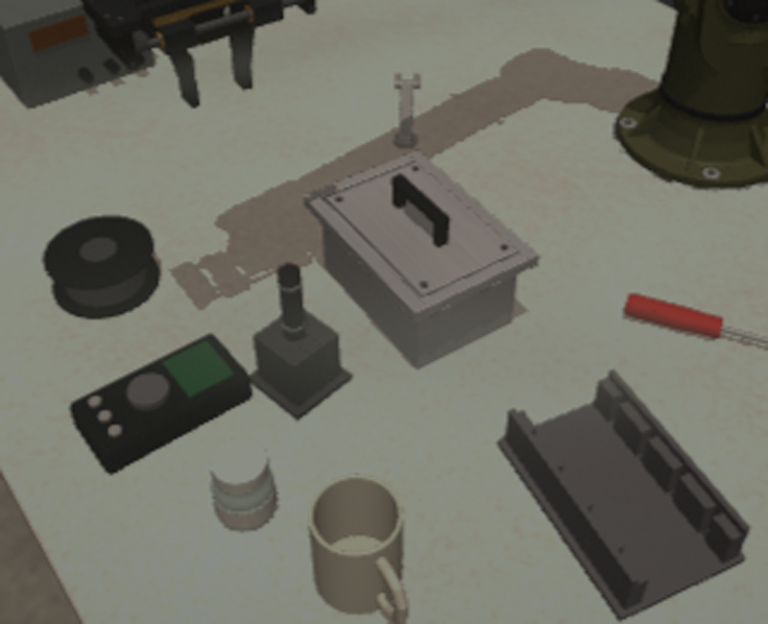

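```bash
python3 -c "
from cell import env
print(env.sign_off())"
```

```text
the job is handed in; nothing more can be done
None
```

The job is done and handed in at about 62 s of robot time.

- **Cards:** I moved all three cards that were present from the rack to the case, one in each slot. Each touched the case floor at the expected height, and the wrist camera showed all three upright before the lid went on.
- **Lid:** It went into the recess and made contact within 1 mm of the expected ledge height. The last pictures show it flush all round. It had not been knocked aside.
- **Scan:** I moved the probe tip along the seam from front right to front left to back left at 3 cm/s. It was about 1.3 mm above the gap, and the force readings stayed within noise. There were pauses of up to 0.2 s between moves. I pulled the tip over by about 1 mm on the left side, where the camera views disagreed with the reported position by 1–2 mm.
- **Probe:** It is back upright in its stand, seated with 4 N at the same height as at the start. The gripper is clear of everything, and nothing else on the bench appeared to have moved in the last pictures.

The reported tool position is about 36 mm beyond the real fingertips. My first attempt to grip a card closed above its bar without touching anything. I measured the offset in two camera views and corrected for it. After that every contact height agreed to about 1 mm.

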